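# Clamp a distribution block in the torque jig

### The job

Take the black one-pole distribution block (the one with a metal lug in it) from the bench and set it down, without dropping it, flat on the jig board, its two ends between the two wooden strips and its side walls facing the clamp's two jaws. Then pump the trigger of the one-hand bar clamp, by the trigger alone and without pushing on the sliding jaw or bar, until the jaw has drawn the block up against the fixed jaw and its soft pad is squashed by about half of its give: a firm grip, but never so hard that the pad goes flat and the moulding cracks. Leave the other things alone, and finish while still holding the trigger squeezed, with the block gripped and your fingers off it: the clamp's worn brake loses the grip when the trigger is let go.

Things in the scene. Friction and masses are not known exactly. Their poses are not given: they have to be found in the camera images.
- block: black moulded base 84 (x) x 56 (y) x 14 mm high, with a 4 mm side wall at each y side up to 62 mm, open at both x ends. Between the walls (48 mm apart inside, 44 mm at the ribs near their ends): a bare aluminium lug, 44 (x) x 40 (y), z 14 to 48, stud on top to 58. 0.32 kg +-30 %. Origin: centre of its underside. Best pinched along x across the lug, tips inside the walls. Works either way round.
- clamp: the jig board (18 mm plywood, 160 x 262 mm, fixed) with the clamp lying on its side, mid-plane z 43 mm. Origin on the bench, under the bar. Toothed bar along y; jaws reach to +x from it (z 28 to 64); housing x -26 to 26, y -84 to -4, top at 64; pistol grip 26 mm wide from the housing to x -140, y -78 to -52 (butt to -84), z 30 to 56, beyond the board, open to the bench below.
- nest (a point): where the block's origin belongs when clamped: on the board's top, 28 mm from the fixed jaw's face; axes as clamp, block x along its x. Two wooden strips 8 mm high and 46 mm long (along y) leave 92 mm in x for the 84 mm base. Before clamping the block may stand anywhere in y between the jaws.
- fixed_jaw: the fixed jaw; origin and axes as clamp. Its pad's face is the plane y = 0, looking to +y, 36 x 36 mm at x 72 mm, z 46 mm.
- bar (a joint): how far the sliding jaw has been drawn in, m: 0 wide open (pad face 92 mm from the fixed jaw); the pad meets a 56 mm block standing at the fixed jaw at 0.036. A brake drags with 9 N both ways. A whole squeeze of the trigger draws it in by 6 to 9 mm, a short one by 3 mm or nothing (teeth of 3.2 mm; up to half of a squeeze is idle). It stays when the trigger returns, but then the brake keeps only some 6 N of grip.
- pad (a joint): squash of the soft grey pad on the sliding jaw, m: 0 free (it stands 7 mm proud of its black holder), 0.005 flat. 6 N per mm: half of its give is 2.5 mm or 15 N. Under 10 N is too loose; flat and pressed harder (over 36 N) cracks the block.
- pad_face (a point): centre of the soft pad's face (36 x 30 mm) on the sliding jaw, z 46 mm; it moves along the clamp's -y when the trigger is pumped.
- trigger (a joint): 0 at rest, 0.23 rad fully squeezed towards the grip; spring returned. Takes about 3 N at point trigger_front to start, 8 N to draw the bar, 14 N with 15 N of grip on the block. While it draws, each mm at trigger_front moves the jaw 0.4 mm. Hinge upright at x 22, y -35 mm in clamp; turns about +z.
- trigger_front (a point): on the trigger lever's front face, 102 mm from its hinge; the lever is 13 mm thick and 20 mm high (z 33 to 53), free of other things to its +y. At rest 67 mm from grip_back, along the clamp's y; about 23 mm less when fully squeezed (pushed towards -y).
- grip_back (a point): on the back face of the fixed pistol grip, level with trigger_front; grip and trigger can be squeezed together from above, closing along the clamp's y. Only the trigger moves, so the middle between the two shifts towards the grip by half of the squeeze.
- spare_lug: bystander: a bare aluminium lug without base, 46 x 40 x 30 mm, stud to 40; origin at its underside
- screwdriver: bystander: a screwdriver lying on the bench
- screw_tray: bystander: grey open tray 110 x 85 x 35 mm with screws; origin at its underside
There are look-alikes about, which are no part of the job. What is meant by the block is not purple, and is the larger of those in its own colour.

How it is judged:
By the outcome, as a careful person would: the job done as asked, in the order asked, and still so for the second after the job is handed in, while the arm keeps its last pose, push and grip.
It also fails if it takes over 58 s, if anything falls off the work surface, if the arm or the gripper's body presses on something with over 40 N, if the wrist force passes 120 N, or if a joint passes its speed limit or range.

### The arm

A 7-joint arm with a two-finger parallel gripper is mounted at the origin on the work surface. World frame = base frame: x ahead of the robot, y to its left, z up, the work surface at z = 0. Lengths are in m, angles in rad, forces in N, time in s.
With the tool pointing down it reaches from about 0.4 to 0.85 m from the base axis. Payload 10.4 kg.
Tool frame: the origin (TCP) lies between the finger pads; the fingertips stand 14 mm ahead of it and the grasp point (between the pads) lies 5 mm behind it; z points along the fingers, y is the direction in which the jaws open and shut (so a half turn about z gives the same grasp; the last joint's range is limited). The gripper opens to 87 mm and grips with 3 to 60 N. Pads are 19 mm wide; open, the fingers measure 117 mm over their backs; the gripper's body (75 mm by 190 mm) begins 51 mm behind the grasp point.
Start: joints at [1.14, 0.332, -0.065, 1.46, 0.022, 1.35, -0.088], TCP at [0.248, -0.574, 0.211] pointing down, gripper open.
Joint ranges: [-2.6, 2.6], [-0.5, 2.12], [-1.47, 1.34], [0.16, 2.42], [-1.27, 4.41], [0.06, 2.06], [-2.6, 2.6]. Speed limits (rad/s): [2.22, 2.22, 2.79, 2.79, 3.14, 3.14, 3.14].

### API

Orientations are given as a unit quaternion [x, y, z, w].
In Python, from bench import readout, camera, calibration, order gives the robot as it stands.
- The arm moves only by the tool apply_moves, never from a script. Its argument "deltas" is a list of rows, each an object with "translation": the shift along the world's x, y, z in m, a list of three; "turn": the turn, a rotation vector about the world's x, y, z in rad, a list of three; "hand": the finger opening in m, from 0 to 0.087. A call has 1 to 5 rows; each row shifts and turns the pose as measured when the row begins; what a row does not reach is not made up. A row lasts 1/10 s, in which the tool goes at most 50 mm and 8.59 degrees, less where a joint would pass 70% of its speed; a pose out of reach is approached as far as the arm can. A call with a gripper value outside its range is refused whole. The fingers move at their own pace and stop on an object; "newtons" is the grip in N (left out, the last holds). Time passes only in rows, so rows that do not move let the fingers close. It gives the time, the measured TCP pose, the force and the opening at its end, in the units of the state.
- readout.read_state(): the state, without advancing time (a new reading comes with each control period).
- camera(name): name is "scene" or "top" or "wrist"; returns the picture (480x640x3 uint8, red, green, blue); there is no depth.
- calibration(name): a dict with "fx", "fy", "cx", "cy" (pixels), "extrinsics" (4x4, takes a point from world to camera coordinates). Camera axes: x right, y down, z forward; pixel columns grow to the right and rows downward; lengths in m; the calibration is good to about 2 mm. A picture is of the moment at which its call begins: read the wrist's pose just before it. calibration takes no time and is no camera call; for the wrist camera it gives the pose at the moment of the call.
- order.close_job(): hands the job in, once; it reports no verdict.
The state is a dict: "time": time; "joint_positions": joint angles; "joint_vel": joint speeds; "joint_torque": joint torques, N m; "ee_pos": TCP position; "eef_rot": TCP orientation; "ft_force": force on the tool from outside, world axes, zero at the start; "torque": the same for the moment, N m; "width": finger opening in m.
Only numpy, scipy, OpenCV 4.12 (cv2) and the standard library are available. Lean on these libraries where they do the work, as an engineer would, in place of code of your own. Each camera call takes 0.05 s, during which the arm holds its last target. There are 200 camera calls.

## Working session

There is one attempt and no reset: what is moved stays moved. The work goes in short steps, Python scripts to look and compute and a tool call to move; the robot and the scene stay as the last step left them, time stands still between calls to the robot, and variables do not carry over. Pictures are saved under pics/ and viewed, about 8 in all and at most 12, crops included, and the job is handed in when it is done.

Besides the shell and the picture viewer there is one more tool, called after "Emit:" as a command line: name --argument value ..., lists and objects as JSON in quotes. apply_moves: Moves the arm, as the interface text tells. Its arguments: {"type":"object","properties":{"deltas":{"type":"array","items":{"type":"object","properties":{"translation":{"type":"array","items":{"type":"number"}},"turn":{"type":"array","items":{"type":"number"}},"hand":{"type":"number"}}}},"newtons":{"type":"number"}},"required":["deltas"]}

```bash
ls; mkdir -p pics; python3 - <<'E'
from bench import readout,camera,calibration
import cv2,numpy as np
s=readout.read_state();print({k:np.round(v,3) for k,v in s.items()})
for n in("top","scene"):
    im=camera(n);cv2.imwrite(f"pics/{n}0.png",im[:,:,::-1]);c=calibration(n);print(n,{k:np.round(v,3).tolist() for k,v in c.items()})
E
```

```text
pics
{'time': np.float64(0.0), 'joint_positions': array([ 1.14 ,  0.333, -0.065,  1.461,  0.022,  1.35 , -0.088]), 'joint_vel': array([-0.002,  0.   , -0.001,  0.   ,  0.001,  0.002,  0.001]), 'joint_torque': array([ 0.0000e+00, -6.2324e+01,  2.5000e-02, -3.8990e+01, -6.1000e-02,
        4.0000e-02,  0.0000e+00]), 'ee_pos': array([ 0.248, -0.573,  0.21 ]), 'eef_rot': array([ 0.979,  0.202, -0.   , -0.001]), 'ft_force': array([0.395, 0.902, 0.06 ]), 'torque': array([ 0.074, -0.004,  0.007]), 'width': np.float64(0.087)}
top {'fx': 571.363, 'fy': 571.363, 'cx': 319.533, 'cy': 235.735, 'extrinsics': [[0.025, -1.0, 0.014, -0.091], [-0.987, -0.027, -0.156, 0.574], [0.157, -0.01, -0.988, 1.346], [0.0, 0.0, 0.0, 1.0]]}
scene {'fx': 499.154, 'fy': 499.154, 'cx': 322.125, 'cy': 236.955, 'extrinsics': [[-0.204, 0.979, -0.016, 0.207], [0.724, 0.14, -0.676, -0.381], [-0.659, -0.15, -0.737, 1.724], [0.0, 0.0, 0.0, 1.0]]}
```

View pics/top0.png

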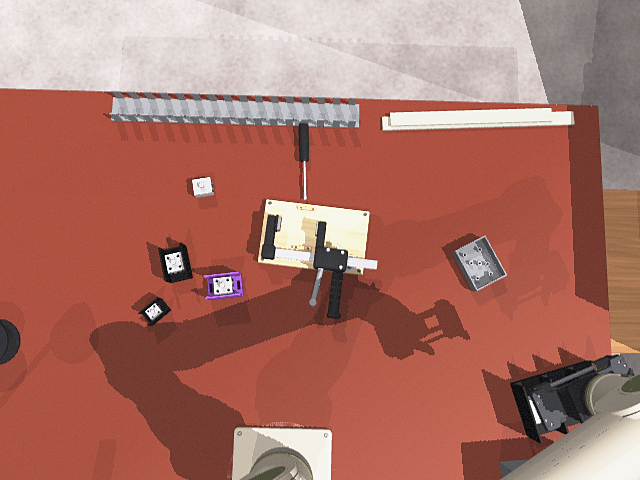

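View pics/scene0.png

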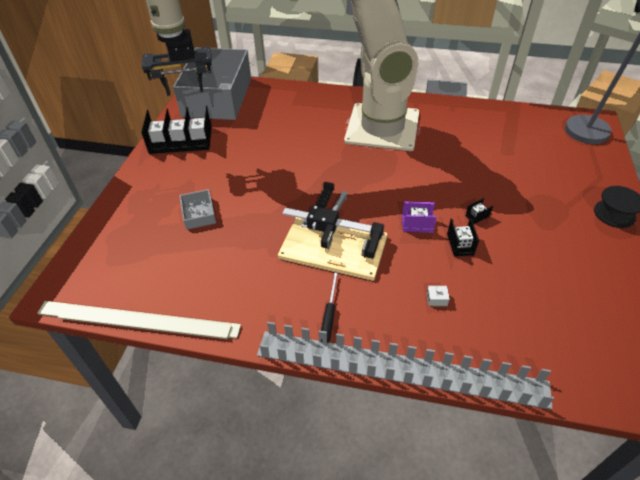

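The top view shows the target block at about (175,263). Its smaller look-alike is at (153,311) and the purple one at (223,286). The jig board and clamp are around (315,240), with the grip pointing towards the robot.

```bash
cat > h.py <<'E'
import numpy as np,cv2
from bench import readout,camera,calibration
def ray(n,u,v,z,c=None):
    c=c or calibration(n);E=np.array(c["extrinsics"]);R,t=E[:3,:3],E[:3,3]
    o=-R.T@t;d=R.T@np.array([(u-c["cx"])/c["fx"],(v-c["cy"])/c["fy"],1]);return o+d*(z-o[2])/d[2]
def proj(n,p,c=None):
    c=c or calibration(n);E=np.array(c["extrinsics"]);q=E[:3,:3]@np.asarray(p,float)+E[:3,3]
    return np.array([c["cx"]+c["fx"]*q[0]/q[2],c["cy"]+c["fy"]*q[1]/q[2]])
E
python3 - <<'E'
from h import *
im=cv2.imread("pics/top0.png")
a=cv2.resize(im[180:330,245:385],None,fx=4,fy=4,interpolation=cv2.INTER_CUBIC)
b=cv2.resize(im[235:330,140:200],None,fx=4,fy=4,interpolation=cv2.INTER_CUBIC)
o=np.zeros((600,800,3),np.uint8);o[:,:560]=a;o[:380,560:]=b;cv2.imwrite("pics/crop.png",o)
E
```

```text
(no output)
```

View pics/crop.png

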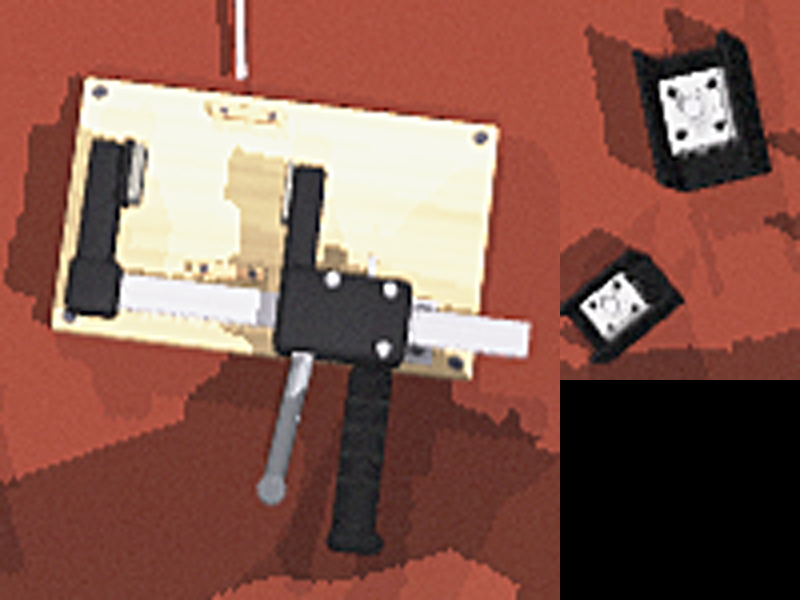

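The enlarged crop shows the housing corners at about (285,266), (410,282), (403,365) and (275,352), and the board corners at (85,77), (500,126), (470,378) and (52,328). The block's walls run up the image, with the lug top at about (660–737, 68–155).

```bash
python3 - <<'E'
from h import *
def q(P,z,off):
    w=np.array([ray("top",off[0]+u/4,off[1]+v/4,z) for u,v in P]);return w[:,:2]
A=(245,180)
B=q([(85,77),(500,126),(470,378),(52,328)],.018,A);print("board",B.round(4).tolist(),B.mean(0))
ex=[B[0]-B[3],B[1]-B[2]];ey=[B[0]-B[1],B[3]-B[2]]
print([np.linalg.norm(e) for e in ex+ey],[np.arctan2(e[1],e[0]) for e in ex],[np.arctan2(-e[0],e[1]) for e in ey])
H=q([(285,266),(410,282),(403,365),(275,352)],.064,A);print("house",H.round(4).tolist(),H.mean(0))
yaw=np.arctan2(-(B[0]-B[1])[0]-(B[3]-B[2])[0],(B[0]-B[1])[1]+(B[3]-B[2])[1]);print("yaw",yaw)
R=np.array([[np.cos(yaw),-np.sin(yaw)],[np.sin(yaw),np.cos(yaw)]])
o=H.mean(0)-R@[0,-.044];print("clamp origin",o)
for n,P,z in [("padfix",[(284,190)],.064),("strips",[(243,110),(227,270)],.026),("trigend",[(270,490)],.053),("gripend",[(355,545)],.056),("bar",[(120,292),(530,340)],.05)]:
    w=q(P,z,A);print(n,w.round(4).tolist(),((w-o)@R).round(4).tolist())
L=q([(660,80),(725,68),(737,145),(668,155)],.048,(0,235));
L=np.array([ray("top",140+(u-560)/4,235+v/4,.048)[:2] for u,v in [(660,80),(725,68),(737,147),(668,157)]])
print("lug",L.round(4).tolist(),L.mean(0),[np.linalg.norm(L[i]-L[i-1]) for i in range(4)])
e=L[0]-L[3]+L[1]-L[2];print("yaw",np.arctan2(e[1],e[0]))
print("tr/grip",(o+R@[-.08,-.03]))
E
```

```text
board [[0.6692, 0.0595], [0.6453, -0.2012], [0.4867, -0.1846], [0.5106, 0.0735]] [ 0.57795671 -0.06321316]
[np.float64(0.15916207522946513), np.float64(0.15945351582572695), np.float64(0.26180917793054576), np.float64(0.2591491863871775)] [np.float64(-0.08781557206838703), np.float64(-0.10450544044018305)] [np.float64(-0.09143912619494987), np.float64(-0.09251524038926653)]
house [[0.5467, -0.0687], [0.5391, -0.1438], [0.4892, -0.1405], [0.4949, -0.0641]] [ 0.51746631 -0.10429744]
yaw -0.09197443599488747
clamp origin [ 0.52150749 -0.06048341]
padfix [[0.5929, -0.0669]] [[0.0717, 0.0002]]
strips [[0.6492, -0.0402], [0.5485, -0.0333]] [[0.1253, 0.0319], [0.0244, 0.0296]]
trigend [[0.4136, -0.0634]] [[-0.1072, -0.0128]]
gripend [[0.3825, -0.1145]] [[-0.1335, -0.0666]]
bar [[0.5301, 0.0303], [0.5077, -0.2177]] [[0.0002, 0.0912], [0.0007, -0.1578]]
lug [[0.5183, 0.2949], [0.5266, 0.2564], [0.4791, 0.2462], [0.472, 0.287]] [0.49898503 0.27114905] [np.float64(0.04693924534754061), np.float64(0.03943774931996021), np.float64(0.048585065297308536), np.float64(0.04143399402635746)]
yaw 0.19069082143130747
tr/grip [ 0.43909027 -0.08300903]
```

Emit:
apply_moves --deltas '[{"translation": [0.025, 0.037, 0.004], "turn": [0, 0, 0.135], "hand": 0.087}, {"translation": [0.025, 0.037, 0.004], "turn": [0, 0, 0.135], "hand": 0.087}, {"translation": [0.025, 0.037, 0.004], "turn": [0, 0, 0.135], "hand": 0.087}, {"translation": [0.025, 0.037, 0.004], "turn": [0, 0, 0.135], "hand": 0.087}, {"translation": [0.025, 0.037, 0.004], "turn": [0, 0, 0.135], "hand": 0.087}]'

```text
time: 0.6
ee_pos: [0.3688, -0.386, 0.227]
eef_rot: [0.854, 0.52, -0.003, -0.002]
ft_force: [1.4, -1.5, -0.7]
width: 0.0873
```

Emit:
apply_moves --deltas '[{"translation": [0.025, 0.037, 0.004], "turn": [0, 0, 0.135], "hand": 0.087}, {"translation": [0.025, 0.037, 0.004], "turn": [0, 0, 0.135], "hand": 0.087}, {"translation": [0.025, 0.037, 0.004], "turn": [0, 0, 0.135], "hand": 0.087}, {"translation": [0.025, 0.037, 0.004], "turn": [0, 0, 0.135], "hand": 0.087}, {"translation": [0.025, 0.037, 0.004], "turn": [0, 0, 0.135], "hand": 0.087}]'

```text
time: 1.1
ee_pos: [0.4963, -0.1923, 0.247]
eef_rot: [0.623, 0.782, -0.004, -0.001]
ft_force: [0.7, -0.1, -0.5]
width: 0.0869
```

Emit:
apply_moves --deltas '[{"translation": [0.02, 0.045, 0.01], "turn": [0, 0, 0], "hand": 0.087}, {"translation": [0.02, 0.045, 0.01], "turn": [0, 0, 0], "hand": 0.087}, {"translation": [0.0, 0.045, 0.01], "turn": [0, 0, 0], "hand": 0.087}]'

```text
time: 1.4
ee_pos: [0.5366, -0.0555, 0.2752]
eef_rot: [0.621, 0.784, -0.005, -0.003]
ft_force: [0.0, 0.2, 0.8]
width: 0.0869
```

```bash
python3 - <<'E'
from h import *
import pickle
c=calibration("wrist");im=camera("wrist");cv2.imwrite("pics/w1.png",im[:,:,::-1]);pickle.dump(c,open("c1.pkl","wb"))
E
```

```text
(no output)
```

View pics/w1.png

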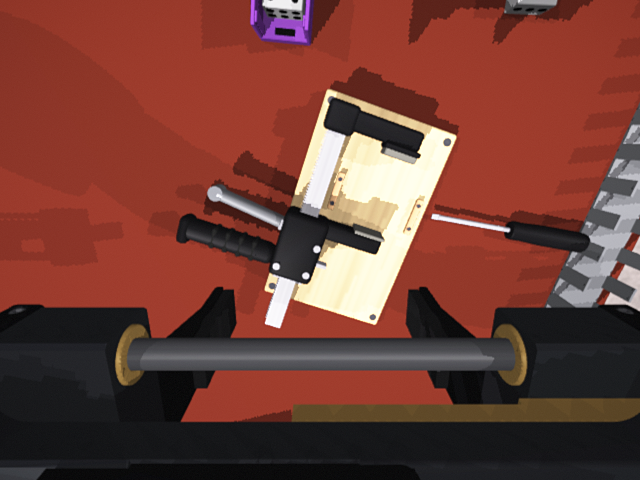

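Emit:
apply_moves --deltas '[{"translation": [-0.015, 0.045, 0], "turn": [0, 0, 0], "hand": 0.087}, {"translation": [-0.015, 0.045, 0], "turn": [0, 0, 0], "hand": 0.087}, {"translation": [-0.01, 0.045, 0], "turn": [0, 0, 0], "hand": 0.087}, {"translation": [0, 0.045, -0.01], "turn": [0, 0, 0], "hand": 0.087}, {"translation": [0, 0.045, -0.01], "turn": [0, 0, 0], "hand": 0.087}]'

```text
time: 1.95
ee_pos: [0.4967, 0.1741, 0.2574]
eef_rot: [0.62, 0.785, -0.003, -0.001]
ft_force: [0.6, -0.4, 0.3]
width: 0.0869
```

Emit:
apply_moves --deltas '[{"translation": [0, 0.045, -0.01], "turn": [0, 0, 0], "hand": 0.087}, {"translation": [0, 0.045, -0.01], "turn": [0, 0, 0], "hand": 0.087}, {"translation": [0, 0, 0], "turn": [0, 0, 0], "hand": 0.087}, {"translation": [0, 0, 0], "turn": [0, 0, 0], "hand": 0.087}]'

```text
time: 2.35
ee_pos: [0.4928, 0.2733, 0.2343]
eef_rot: [0.616, 0.788, -0.003, -0.003]
ft_force: [0.8, -0.9, -0.4]
width: 0.0867
```

```bash
python3 - <<'E'
from h import *
import pickle
print(readout.read_state()["ee_pos"],readout.read_state()["eef_rot"])
c=calibration("wrist");im=camera("wrist");cv2.imwrite("pics/w2.png",im[:,:,::-1]);pickle.dump(c,open("c2.pkl","wb"))
E
```

```text
[0.49280408 0.2732703  0.23431265] [ 0.6160468   0.78769755 -0.00341777 -0.00268878]
```

View pics/w2.png

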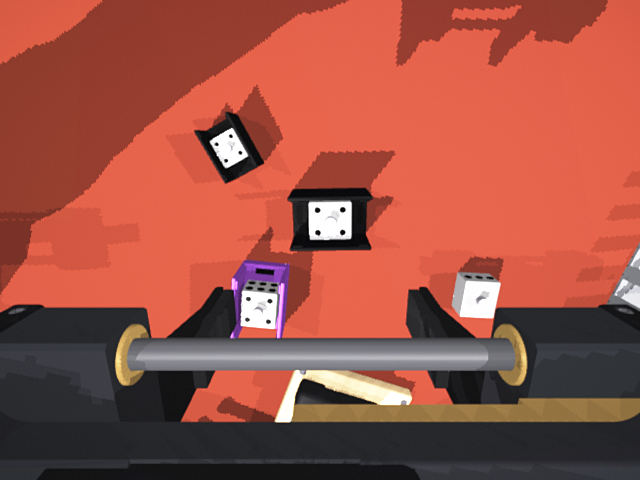

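Wrist image 1 shows the board. Its near strip runs from about (343,170) to (332,205) and its far strip from (423,198) to (406,232). Wrist image 2 shows the target block's lug top at about (309–352, 201–240), nearly aligned with the tool.

```bash
python3 - <<'E'
from h import *
import pickle
c=pickle.load(open("c2.pkl","rb"));im=cv2.imread("pics/w2.png")
m=np.zeros(im.shape[:2],np.uint8);m[190:250,300:362]=(im[190:250,300:362].min(2)>110)*255
m=cv2.morphologyEx(m,cv2.MORPH_CLOSE,np.ones((9,9)))
r=max(cv2.findContours(m,0,2)[0],key=cv2.contourArea);b=cv2.boxPoints(cv2.minAreaRect(r));print(b.round(1).tolist())
W=np.array([ray("w",u+.5,v+.5,.048,c)[:2] for u,v in b]);print("lug",W.round(4).tolist(),W.mean(0),[np.linalg.norm(W[i]-W[i-1]) for i in range(4)])
# wall top edges z=.062
for u,v in [(290,190),(371,189),(371,249),(290,249)]: print(ray("w",u,v,.062,c).round(4)[:2])
c=pickle.load(open("c1.pkl","rb"));im=cv2.imread("pics/w1.png")
cv2.imwrite("pics/w1c.png",cv2.resize(im[80:340,170:470],None,fx=2.3,fy=2.3,interpolation=cv2.INTER_CUBIC))
yaw=-.092;o=np.array([.5215,-.0605]);R=np.array([[np.cos(yaw),-np.sin(yaw)],[np.sin(yaw),np.cos(yaw)]])
for n,(u,v),z in [("sn",(343,170),.026),("sn2",(332,205),.026),("sf",(423,198),.026),("sf2",(406,232),.026),("b",(331,90),.018),("b",(456,134),.018),("b",(376,323),.018),("pad",(415,160),.062),("trig",(216,194),.053)]:
    print(n,((ray("w",u,v,z,c)[:2]-o)@R).round(4))
E
```

```text
[[308.0, 201.0], [351.0, 201.0], [351.0, 239.0], [308.0, 239.0]]
lug [[0.4744, 0.2881], [0.5172, 0.2987], [0.5279, 0.2597], [0.4837, 0.2486]] [0.50079841 0.27377   ] [np.float64(0.04053523820147638), np.float64(0.044070619240402474), np.float64(0.040500034210092066), np.float64(0.045526760758427404)]
[0.4543 0.2972]
[0.5307 0.3172]
[0.5479 0.2584]
[0.4673 0.2382]
sn [0.0225 0.0562]
sn2 [0.0238 0.0129]
sf [0.1243 0.0555]
sf2 [0.1212 0.0101]
b [-0.0189  0.1343]
b [0.1334 0.1355]
b [ 0.1341 -0.1232]
pad [0.0888 0.0926]
trig [-0.106  -0.0121]
```

View pics/w1c.png

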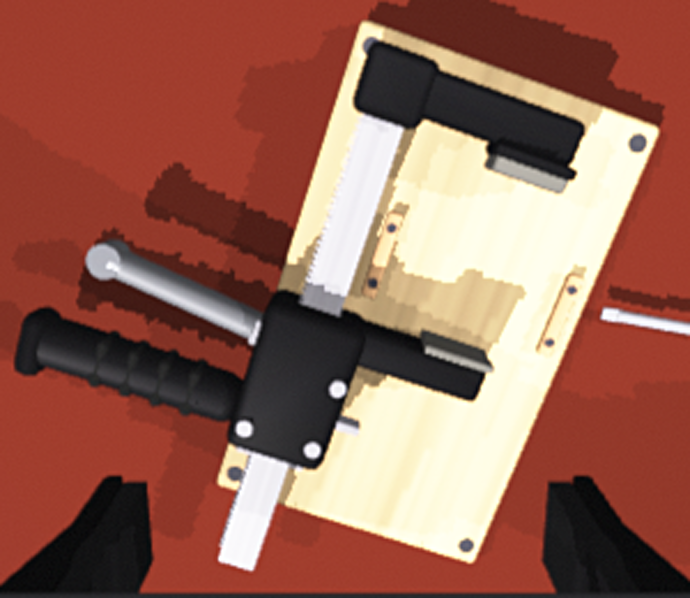

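The crop shows the strips' inner edges: near one from (405,213) to (383,294), far one from (570,273) to (540,346). The block must go between them.

```bash
python3 - <<'E'
from h import *
import pickle
c=pickle.load(open("c1.pkl","rb"))
yaw=-.092;o=np.array([.5215,-.0605]);R=np.array([[np.cos(yaw),-np.sin(yaw)],[np.sin(yaw),np.cos(yaw)]])
for u,v in [(405,213),(383,294),(570,273),(540,346)]:
    print(((ray("w",170+u/2.3,80+v/2.3,.026,c)[:2]-o)@R).round(4))
for y in (.028,.034): print("nest",o+R@[.072,y])
E
```

```text
[0.027  0.0545]
[0.0301 0.0114]
[0.1187 0.0528]
[0.119  0.0114]
nest [ 0.59576788 -0.03923307]
nest [ 0.5963191  -0.03325845]
```

Emit:
apply_moves --deltas '[{"translation": [0.004, 0.0, -0.04], "turn": [0, 0, 0], "hand": 0.087}, {"translation": [0.004, 0.001, -0.04], "turn": [0, 0, 0], "hand": 0.087}, {"translation": [0, 0, -0.03], "turn": [0, 0, 0], "hand": 0.087}, {"translation": [0, 0, -0.015], "turn": [0, 0, 0], "hand": 0.087}, {"translation": [0, 0, 0], "turn": [0, 0, 0], "hand": 0.087}]'

```text
time: 2.9
ee_pos: [0.5041, 0.2677, 0.1076]
eef_rot: [0.62, 0.785, -0.002, -0.0]
ft_force: [-0.5, -0.1, 0.2]
width: 0.0867
```

```bash
python3 - <<'E'
from h import *
import pickle
s=readout.read_state();c=calibration("wrist");im=camera("wrist")[:,:,::-1];cv2.imwrite("pics/w3.png",im);pickle.dump(c,open("c3.pkl","wb"))
print(s["ee_pos"],s["eef_rot"],proj("w",[s["ee_pos"][0],s["ee_pos"][1],.048],c))
E
```

```text
[0.50407838 0.26765243 0.10758414] [ 6.19605244e-01  7.84910142e-01 -2.31567716e-03 -2.20634291e-04] [321.3006467  259.38990375]
```

View pics/w3.png

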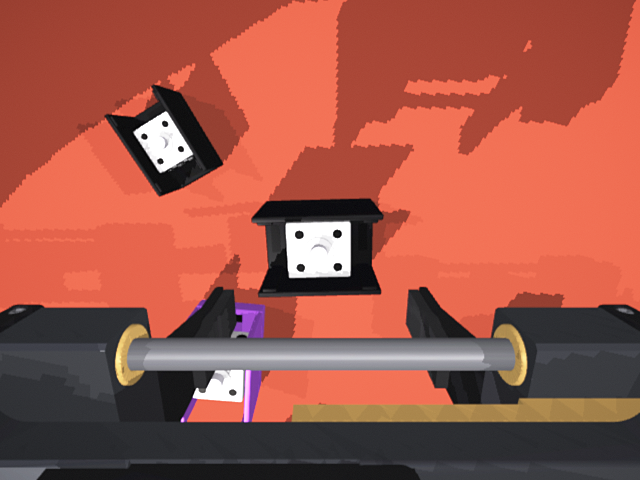

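The target lug's top is centred near pixel (319,249) and the TCP projects to (321,259). That agrees with the earlier estimate of (0.501, 0.2737).

Emit:
apply_moves --deltas '[{"translation": [-0.003, 0.006, -0.015], "turn": [0, 0, 0], "hand": 0.087}, {"translation": [0, 0.001, -0.01], "turn": [0, 0, 0], "hand": 0.087}, {"translation": [0, 0, 0], "turn": [0, 0, 0], "hand": 0.087}]'

```text
time: 3.25
ee_pos: [0.5037, 0.276, 0.0859]
eef_rot: [0.62, 0.784, 0.001, 0.002]
ft_force: [0.1, -0.2, -0.1]
width: 0.0871
```

Emit:
apply_moves --deltas '[{"translation": [-0.002, -0.002, -0.02], "turn": [0, 0, 0], "hand": 0.087}, {"translation": [0, 0, -0.015], "turn": [0, 0, 0], "hand": 0.087}, {"translation": [0, 0, -0.01], "turn": [0, 0, 0], "hand": 0.087}, {"translation": [0, 0, 0], "turn": [0, 0, 0], "hand": 0.087}]'

```text
time: 3.65
ee_pos: [0.5028, 0.2752, 0.0409]
eef_rot: [0.62, 0.785, 0.002, 0.002]
ft_force: [-0.6, -0.3, -0.5]
width: 0.087
```

Emit:
apply_moves --deltas '[{"translation": [-0.002, -0.001, -0.007], "turn": [0, 0, 0], "hand": 0.087}, {"translation": [0, 0, 0], "turn": [0, 0, 0], "hand": 0.06}, {"translation": [0, 0, 0], "turn": [0, 0, 0], "hand": 0.03}, {"translation": [0, 0, 0], "turn": [0, 0, 0], "hand": 0.03}, {"translation": [0, 0, 0], "turn": [0, 0, 0], "hand": 0.03}]' --newtons 25

```text
time: 4.15
ee_pos: [0.5017, 0.2751, 0.0352]
eef_rot: [0.62, 0.785, 0.003, 0.003]
ft_force: [-0.3, 0.2, 0.3]
width: 0.0628
```

Emit:
apply_moves --deltas '[{"translation": [0, 0, 0], "turn": [0, 0, 0], "hand": 0.03}, {"translation": [0, 0, 0], "turn": [0, 0, 0], "hand": 0.03}, {"translation": [0, 0, 0], "turn": [0, 0, 0], "hand": 0.03}]'

```text
time: 4.45
ee_pos: [0.5016, 0.2751, 0.036]
eef_rot: [0.62, 0.785, 0.003, 0.003]
ft_force: [-19.3, -9.8, 46.4]
width: 0.0406
```

```bash
python3 - <<'E'
from h import *
s=readout.read_state();print({k:np.round(s[k],4) for k in("time","ee_pos","ft_force","torque","width")})
im=camera("wrist")[:,:,::-1];cv2.imwrite("pics/w4.png",im)
s=readout.read_state();print({k:np.round(s[k],4) for k in("time","ee_pos","ft_force","torque","width")})
E
```

```text
{'time': np.float64(4.45), 'ee_pos': array([0.5016, 0.2751, 0.036 ]), 'ft_force': array([-19.2567,  -9.8012,  46.4221]), 'torque': array([-2.1863,  3.1824, -0.1095]), 'width': np.float64(0.0406)}
{'time': np.float64(4.5), 'ee_pos': array([0.5017, 0.2752, 0.0373]), 'ft_force': array([-11.1199,  -7.8332,  27.3388]), 'torque': array([-1.9123,  1.9319, -0.1291]), 'width': np.float64(0.037)}
```

View pics/w4.png

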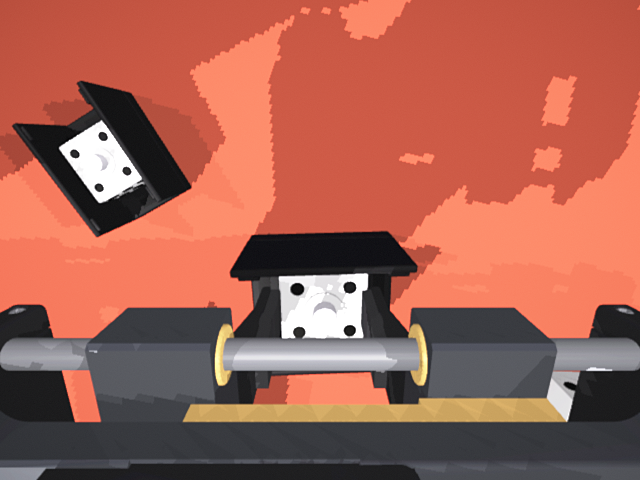

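The fingers are either side of the lug, at u of about 280 and 365. The force looks like a closing transient, so I'll let one row pass and recheck.

Emit:
apply_moves --deltas '[{"translation": [0, 0, 0], "turn": [0, 0, 0], "hand": 0.03}, {"translation": [0, 0, 0], "turn": [0, 0, 0], "hand": 0.03}]'

```text
time: 4.7
ee_pos: [0.5011, 0.2757, 0.0388]
eef_rot: [0.62, 0.785, 0.003, 0.003]
ft_force: [-1.9, -0.8, 0.4]
width: 0.0313
```

```bash
python3 - <<'E'
from h import *
s=readout.read_state();print({k:np.round(s[k],4) for k in("time","ee_pos","ft_force","width")})
c=calibration("wrist");e=s["ee_pos"]
print("cam",-np.array(c["extrinsics"])[:3,:3].T@np.array(c["extrinsics"])[:3,3])
th=.243;R=np.array([[np.cos(th),-np.sin(th)],[np.sin(th),np.cos(th)]])
print("tcp",proj("w",e,c),"tip",proj("w",e-[0,0,.014],c))
for p in [(.022,.02),(-.022,.02),(.022,-.02),(-.022,-.02),(0,0)]:
    x=np.array([.501,.2737])+R@p;print(p,proj("w",[*x,.048],c).round(0))
for u,v in [(281,274),(368,272),(362,340),(281,340),(349,288),(297,289),(350,331),(299,332)]: print((u,v),ray("w",u,v,.048,c).round(4)[:2])
im=camera("wrist")[:,:,::-1];cv2.imwrite("pics/w5.png",im)
E
```

```text
{'time': np.float64(4.7), 'ee_pos': array([0.5011, 0.2757, 0.0388]), 'ft_force': array([-1.9005, -0.7657,  0.4251]), 'width': np.float64(0.0313)}
cam [0.48050435 0.35490891 0.21265696]
tcp [321.05624476 296.01067357] tip [320.82188353 285.56312069]
(0.022, 0.02) [364. 270.]
(-0.022, 0.02) [276. 271.]
(0.022, -0.02) [362. 341.]
(-0.022, -0.02) [279. 342.]
(0, 0) [320. 307.]
(281, 274) [0.4777 0.2871]
(368, 272) [0.5197 0.298 ]
(362, 340) [0.5271 0.26  ]
(281, 340) [0.4852 0.2503]
(349, 288) [0.5127 0.2875]
(297, 289) [0.4872 0.2809]
(350, 331) [0.5195 0.2638]
(299, 332) [0.4935 0.2571]
```

View pics/w5.png

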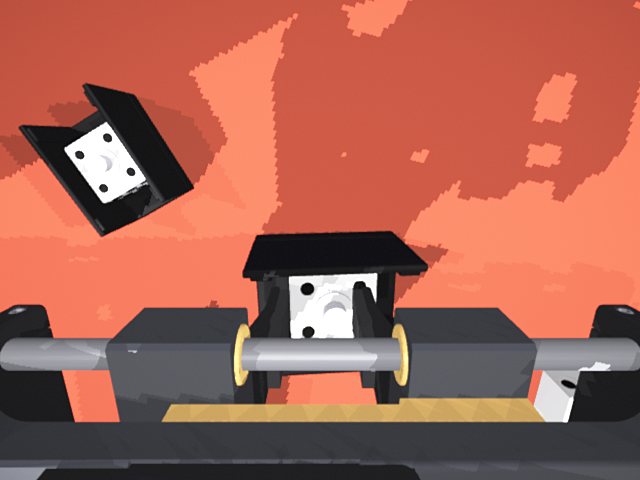

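The lug has moved about 5 mm to the right in the image, now u 290–378. The right finger overlaps it and there is no grip force. I'll open the gripper and recheck.

Emit:
apply_moves --deltas '[{"translation": [0, 0, 0], "turn": [0, 0, 0], "hand": 0.087}, {"translation": [0, 0, 0], "turn": [0, 0, 0], "hand": 0.087}, {"translation": [0, 0, 0], "turn": [0, 0, 0], "hand": 0.087}, {"translation": [0, 0, 0], "turn": [0, 0, 0], "hand": 0.087}, {"translation": [0, 0, 0], "turn": [0, 0, 0], "hand": 0.087}]'

```text
time: 5.25
ee_pos: [0.5016, 0.2754, 0.0381]
eef_rot: [0.62, 0.785, 0.003, 0.003]
ft_force: [0.5, 0.7, -0.7]
width: 0.0632
```

Emit:
apply_moves --deltas '[{"translation": [0, 0, 0], "turn": [0, 0, 0], "hand": 0.087}, {"translation": [0, 0, 0], "turn": [0, 0, 0], "hand": 0.087}]'

```text
time: 5.45
ee_pos: [0.5017, 0.2754, 0.038]
eef_rot: [0.62, 0.785, 0.003, 0.003]
ft_force: [0.5, 0.4, -0.4]
width: 0.0787
```

```bash
python3 - <<'E'
from h import *
import pickle
s=readout.read_state();print({k:np.round(s[k],4) for k in("time","ee_pos","eef_rot","ft_force","width")})
c=calibration("wrist");e=s["ee_pos"];pickle.dump(c,open("c6.pkl","wb"))
im=camera("wrist")[:,:,::-1];cv2.imwrite("pics/w6.png",im)
y=np.array([np.cos(.243),np.sin(.243),0])
for z in (0,.014):print([proj("w",e+k*y*s["width"]/2-[0,0,z],c).round(0) for k in(-1,1)])
E
```

```text
{'time': np.float64(5.45), 'ee_pos': array([0.5017, 0.2754, 0.038 ]), 'eef_rot': array([0.62  , 0.7846, 0.0031, 0.0034]), 'ft_force': array([ 0.5445,  0.3996, -0.3725]), 'width': np.float64(0.0787)}
[array([248., 297.]), array([394., 295.])]
[array([252., 287.]), array([389., 285.])]
```

View pics/w6.png

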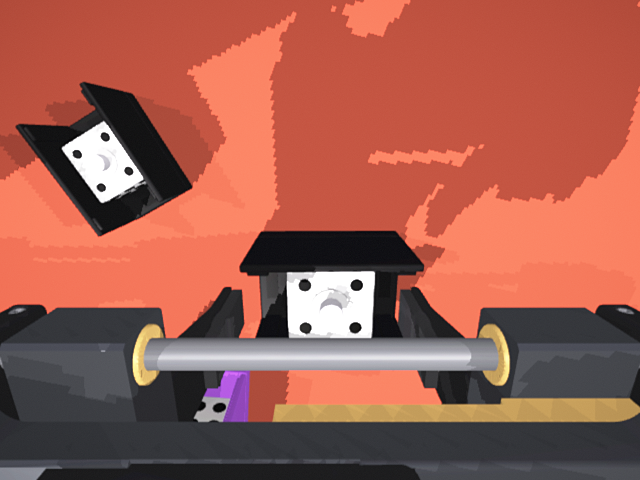

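Opened again: the block is still flat and upright, with the lug at u 288–375, v 272–337. The pads evidently rode over the lug's top edge, so the tips sit higher than I assumed. I'll recentre on the lug and feel downwards.

```bash
python3 - <<'E'
from h import *
import pickle
c=pickle.load(open("c6.pkl","rb"));
P=[(287.5,272),(374.5,271),(373,338),(289,338)]
W=np.array([ray("w",u,v,.048,c)[:2] for u,v in P]);print(W.round(4).tolist(),W.mean(0));e=W[1]-W[0];f=W[2]-W[3];print(np.arctan2(e[1],e[0]),np.arctan2(f[1],f[0]),np.linalg.norm(W[1]-W[0]))
H=np.array([ray("w",u,v,.048,c)[:2] for u,v in [(305,285),(357,285),(355,327.5),(305,327.5)]]);print(H.mean(0))
im=cv2.imread("pics/w6.png")
print(im[290,215:250].max(1),im[290,395:430].max(1))
E
```

```text
[[0.4813, 0.2888], [0.5232, 0.2992], [0.5328, 0.2625], [0.4896, 0.2525]] [0.50672564 0.27576523]
0.24130888422152233 0.22694756513878495 0.04316189040465095
[0.50658018 0.27521252]
[246 245 246 246 249 255 212  84  29  29  31  32  32  30  31  28  66  93
  65  55  53  53  54  54  53  46  81 250 251 247 246 246 246 246 246] [ 25  62 167 184 178  94  49  47  49  49  47  48  46  46  47  71  39  28
  30  32  32  32  33  29  37 153 255 255 250 248 248 248 250 251 250]
```

Emit:
apply_moves --deltas '[{"translation": [0.003, 0.001, 0], "turn": [0, 0, 0], "hand": 0.087}, {"translation": [0, 0, 0], "turn": [0, 0, 0], "hand": 0.087}]'

```text
time: 5.7
ee_pos: [0.505, 0.2764, 0.0381]
eef_rot: [0.62, 0.785, 0.003, 0.003]
ft_force: [0.1, -0.1, -0.1]
width: 0.0862
```

Emit:
apply_moves --deltas '[{"translation": [0.0015, -0.0005, -0.006], "turn": [0, 0, 0], "hand": 0.087}, {"translation": [0, 0, 0], "turn": [0, 0, 0], "hand": 0.087}, {"translation": [0, 0, -0.004], "turn": [0, 0, 0], "hand": 0.087}, {"translation": [0, 0, 0], "turn": [0, 0, 0], "hand": 0.087}]'

```text
time: 6.1
ee_pos: [0.5065, 0.2758, 0.0268]
eef_rot: [0.62, 0.785, 0.003, 0.003]
ft_force: [0.2, -0.4, -0.4]
width: 0.0871
```

Emit:
apply_moves --deltas '[{"translation": [0, 0, 0.005], "turn": [0, 0, 0], "hand": 0.066}, {"translation": [0, 0, 0], "turn": [0, 0, 0], "hand": 0.066}, {"translation": [0, 0, 0], "turn": [0, 0, 0], "hand": 0.066}]' --newtons 15

```text
time: 6.4
ee_pos: [0.5065, 0.2759, 0.0323]
eef_rot: [0.62, 0.785, 0.003, 0.003]
ft_force: [-0.1, 0.1, 1.1]
width: 0.0709
```

Emit:
apply_moves --deltas '[{"translation": [0, 0, -0.003], "turn": [0, 0, 0], "hand": 0.066}, {"translation": [0, 0, 0], "turn": [0, 0, 0], "hand": 0.066}]'

```text
time: 6.6
ee_pos: [0.5066, 0.276, 0.0294]
eef_rot: [0.62, 0.785, 0.003, 0.003]
ft_force: [-0.1, 0.2, -0.2]
width: 0.0664
```

Emit:
apply_moves --deltas '[{"translation": [0, 0, -0.002], "turn": [0, 0, 0], "hand": 0.066}, {"translation": [0, 0, 0], "turn": [0, 0, 0], "hand": 0.066}]'

```text
time: 6.8
ee_pos: [0.5066, 0.2759, 0.0271]
eef_rot: [0.62, 0.785, 0.003, 0.003]
ft_force: [-0.0, -0.4, 0.3]
width: 0.066
```

Emit:
apply_moves --deltas '[{"translation": [0, 0, -0.003], "turn": [0, 0, 0], "hand": 0.066}, {"translation": [0, 0, 0], "turn": [0, 0, 0], "hand": 0.066}]'

```text
time: 7.0
ee_pos: [0.5065, 0.2758, 0.0237]
eef_rot: [0.62, 0.785, 0.003, 0.003]
ft_force: [0.4, -0.2, 0.1]
width: 0.0662
```

Emit:
apply_moves --deltas '[{"translation": [0, 0, -0.002], "turn": [0, 0, 0], "hand": 0.066}, {"translation": [0, 0, 0], "turn": [0, 0, 0], "hand": 0.066}]'

```text
time: 7.2
ee_pos: [0.5065, 0.2758, 0.0215]
eef_rot: [0.62, 0.785, 0.003, 0.003]
ft_force: [-0.4, -0.3, -0.1]
width: 0.066
```

Emit:
apply_moves --deltas '[{"translation": [0, 0, -0.003], "turn": [0, 0, 0], "hand": 0.066}, {"translation": [0, 0, 0], "turn": [0, 0, 0], "hand": 0.066}]'

```text
time: 7.4
ee_pos: [0.5065, 0.2759, 0.0182]
eef_rot: [0.62, 0.785, 0.003, 0.003]
ft_force: [-0.7, 0.2, 0.7]
width: 0.0661
```

Emit:
apply_moves --deltas '[{"translation": [0, 0, -0.003], "turn": [0, 0, 0], "hand": 0.066}, {"translation": [0, 0, 0], "turn": [0, 0, 0], "hand": 0.066}]'

```text
time: 7.6
ee_pos: [0.5065, 0.2758, 0.0149]
eef_rot: [0.62, 0.785, 0.003, 0.003]
ft_force: [-0.1, -0.5, -0.5]
width: 0.066
```

Emit:
apply_moves --deltas '[{"translation": [0, 0, -0.003], "turn": [0, 0, 0], "hand": 0.066}, {"translation": [0, 0, 0], "turn": [0, 0, 0], "hand": 0.066}]'

```text
time: 7.8
ee_pos: [0.5064, 0.2758, 0.0116]
eef_rot: [0.62, 0.785, 0.003, 0.003]
ft_force: [0.2, 0.5, -0.4]
width: 0.0658
```

Emit:
apply_moves --deltas '[{"translation": [0, 0, 0], "turn": [0, 0, 0], "hand": 0.03}, {"translation": [0, 0, 0], "turn": [0, 0, 0], "hand": 0.03}, {"translation": [0, 0, 0], "turn": [0, 0, 0], "hand": 0.03}, {"translation": [0, 0, 0], "turn": [0, 0, 0], "hand": 0.03}, {"translation": [0, 0, 0], "turn": [0, 0, 0], "hand": 0.03}]' --newtons 20

```text
time: 8.3
ee_pos: [0.5065, 0.2759, 0.0117]
eef_rot: [0.62, 0.785, 0.003, 0.003]
ft_force: [0.7, 0.1, -0.4]
width: 0.0439
```

```bash
python3 - <<'E'
from h import *
s=readout.read_state();print({k:np.round(s[k],4) for k in("time","ee_pos","ft_force","torque","width","joint_positions")})
E
```

```text
{'time': np.float64(8.3), 'ee_pos': array([0.5065, 0.2759, 0.0117]), 'ft_force': array([ 0.7078,  0.1091, -0.4076]), 'torque': array([ 0.0434, -0.0867, -0.0064]), 'width': np.float64(0.0439), 'joint_positions': array([ 0.0184,  0.5299, -0.7407,  1.768 ,  0.4233,  1.0004, -0.6521])}
```

Gripped: the width is 43.9 mm, which matches the 44 mm lug. The reported TCP z is 0.0117 with the block's underside on the bench. I'll lift and carry it.

Emit:
apply_moves --deltas '[{"translation": [0, 0, 0.02], "turn": [0, 0, 0], "hand": 0.03}, {"translation": [0, 0, 0.035], "turn": [0, 0, 0], "hand": 0.03}, {"translation": [0, 0, 0.04], "turn": [0, 0, 0], "hand": 0.03}, {"translation": [0, 0, 0.03], "turn": [0, 0, 0], "hand": 0.03}, {"translation": [0, 0, 0], "turn": [0, 0, 0], "hand": 0.03}]' --newtons 35

```text
time: 8.8
ee_pos: [0.5033, 0.2742, 0.138]
eef_rot: [0.62, 0.785, -0.0, 0.002]
ft_force: [0.0, 0.7, -2.7]
width: 0.0435
```

Emit:
apply_moves --deltas '[{"translation": [0.01, -0.034, 0], "turn": [0, 0, -0.04], "hand": 0.03}, {"translation": [0.01, -0.034, 0], "turn": [0, 0, -0.05], "hand": 0.03}, {"translation": [0.01, -0.034, 0], "turn": [0, 0, -0.05], "hand": 0.03}, {"translation": [0.01, -0.034, 0], "turn": [0, 0, -0.05], "hand": 0.03}, {"translation": [0.01, -0.034, 0], "turn": [0, 0, -0.05], "hand": 0.03}]'

```text
time: 9.3
ee_pos: [0.5492, 0.1039, 0.1331]
eef_rot: [0.708, 0.706, -0.001, -0.001]
ft_force: [0.8, 0.1, -2.4]
width: 0.044
```

Emit:
apply_moves --deltas '[{"translation": [0.01, -0.034, 0], "turn": [0, 0, -0.05], "hand": 0.03}, {"translation": [0.01, -0.034, 0], "turn": [0, 0, -0.045], "hand": 0.03}, {"translation": [0.01, -0.034, 0], "turn": [0, 0, 0], "hand": 0.03}, {"translation": [0.01, -0.03, 0], "turn": [0, 0, 0], "hand": 0.03}, {"translation": [0, 0, 0], "turn": [0, 0, 0], "hand": 0.03}]'

```text
time: 9.8
ee_pos: [0.5866, -0.0419, 0.1246]
eef_rot: [0.746, 0.666, -0.006, -0.003]
ft_force: [-1.8, -0.3, -4.4]
width: 0.044
```

Emit:
apply_moves --deltas '[{"translation": [0.0105, 0.0075, 0], "turn": [0, 0, 0.02], "hand": 0.03}, {"translation": [0, 0, -0.01], "turn": [0, 0, 0], "hand": 0.03}, {"translation": [0, 0, 0], "turn": [0, 0, 0], "hand": 0.03}]'

```text
time: 10.1
ee_pos: [0.5961, -0.0332, 0.1102]
eef_rot: [0.738, 0.674, -0.008, -0.005]
ft_force: [-1.1, -1.0, -2.6]
width: 0.0437
```

```bash
python3 - <<'E'
from h import *
import pickle
from scipy.spatial.transform import Rotation as Ro
s=readout.read_state();print({k:np.round(s[k],4) for k in("time","ee_pos","eef_rot","ft_force","width")});print(Ro.from_quat(s["eef_rot"]).as_matrix().round(4))
c=calibration("wrist");pickle.dump(c,open("c7.pkl","wb"))
a=camera("wrist")[:,:,::-1];t=camera("top")[:,:,::-1];cv2.imwrite("pics/w7.png",a);cv2.imwrite("pics/t7.png",t)
o=np.zeros((560,800,3),np.uint8);o[:360,:]=cv2.resize(a[100:388,0:640],(800,360));o[360:560,:260]=cv2.resize(t[190:290,250:380],(260,200))
E
```

```text
{'time': np.float64(10.1), 'ee_pos': array([ 0.5961, -0.0332,  0.1102]), 'eef_rot': array([ 0.7383,  0.6744, -0.0079, -0.0048]), 'ft_force': array([-1.1139, -0.9848, -2.5979]), 'width': np.float64(0.0437)}
[[ 0.0902  0.9958 -0.0182]
 [ 0.9959 -0.0903 -0.0037]
 [-0.0053 -0.0178 -0.9998]]
```

Emit:
apply_moves --deltas '[{"translation": [0.001, -0.001, -0.02], "turn": [0, -0.026, 0], "hand": 0.03}, {"translation": [0, 0, -0.02], "turn": [0, 0, 0], "hand": 0.03}, {"translation": [0, 0, -0.01], "turn": [0, 0, 0], "hand": 0.03}, {"translation": [0, 0, 0], "turn": [0, 0, 0], "hand": 0.03}]'

```text
time: 10.6
ee_pos: [0.5985, -0.0314, 0.0621]
eef_rot: [0.737, 0.676, 0.004, 0.006]
ft_force: [-0.0, 0.6, -2.4]
width: 0.0439
```

```bash
python3 - <<'E'
from h import *
import pickle
from scipy.spatial.transform import Rotation as Ro
s=readout.read_state();print({k:np.round(s[k],4) for k in("time","ee_pos","ft_force","width")});print(Ro.from_quat(s["eef_rot"]).as_matrix().round(4))
c=calibration("wrist");pickle.dump(c,open("c8.pkl","wb"))
a=camera("wrist")[:,:,::-1];cv2.imwrite("pics/w8.png",a)
E
```

```text
{'time': np.float64(10.6), 'ee_pos': array([ 0.5985, -0.0314,  0.0621]), 'ft_force': array([-4.0000e-04,  6.4050e-01, -2.3761e+00]), 'width': np.float64(0.0439)}
[[ 0.0864  0.9962  0.0139]
 [ 0.9963 -0.0864 -0.0036]
 [-0.0024  0.0142 -0.9999]]
```

View pics/w8.png

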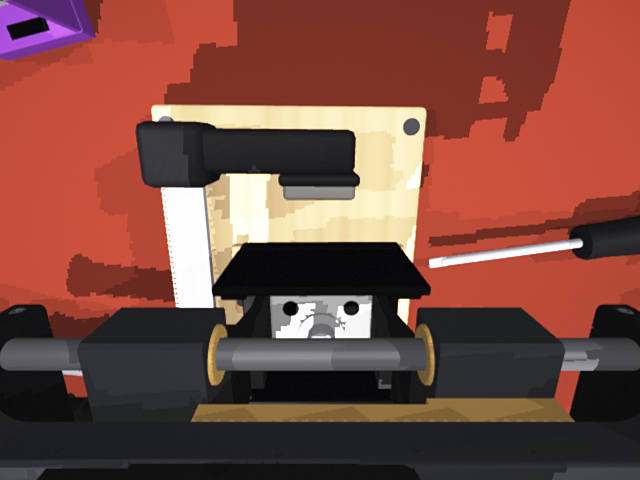

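Held block is level and square to the board, centred at u≈321 on the pad (319). There is about 30 mm of free space to the sliding jaw. I'll lower it.

Emit:
apply_moves --deltas '[{"translation": [-0.0015, -0.003, -0.01], "turn": [0, 0, 0], "hand": 0.03}, {"translation": [0, 0, -0.01], "turn": [0, 0.005, 0], "hand": 0.03}, {"translation": [0, 0, 0], "turn": [0, 0, 0], "hand": 0.03}]'

```text
time: 10.95
ee_pos: [0.5986, -0.0344, 0.0435]
eef_rot: [0.737, 0.676, 0.003, 0.006]
ft_force: [-0.2, -0.5, -3.1]
width: 0.0436
```

Emit:
apply_moves --deltas '[{"translation": [-0.0015, 0, -0.005], "turn": [0, 0, 0], "hand": 0.03}, {"translation": [0, 0, -0.004], "turn": [0, 0, 0], "hand": 0.03}, {"translation": [0, 0, 0], "turn": [0, 0, 0], "hand": 0.03}]'

```text
time: 11.25
ee_pos: [0.5973, -0.0345, 0.0339]
eef_rot: [0.737, 0.676, 0.003, 0.006]
ft_force: [0.4, 0.4, -2.3]
width: 0.044
```

Emit:
apply_moves --deltas '[{"translation": [0, 0, -0.003], "turn": [0, 0, 0], "hand": 0.03}, {"translation": [0, 0, 0], "turn": [0, 0, 0], "hand": 0.03}]'

```text
time: 11.45
ee_pos: [0.5974, -0.0344, 0.0309]
eef_rot: [0.737, 0.676, 0.003, 0.006]
ft_force: [-0.7, 0.1, -2.9]
width: 0.0435
```

Emit:
apply_moves --deltas '[{"translation": [0, 0, -0.001], "turn": [0, 0, 0], "hand": 0.03}, {"translation": [0, 0, 0], "turn": [0, 0, 0], "hand": 0.03}]'

```text
time: 11.65
ee_pos: [0.5978, -0.0344, 0.0301]
eef_rot: [0.737, 0.676, 0.004, 0.006]
ft_force: [0.4, -0.3, -2.7]
width: 0.0434
```

Emit:
apply_moves --deltas '[{"translation": [0, 0, -0.001], "turn": [0, 0, 0], "hand": 0.03}, {"translation": [0, 0, 0], "turn": [0, 0, 0], "hand": 0.03}]'

```text
time: 11.85
ee_pos: [0.5981, -0.0344, 0.0301]
eef_rot: [0.737, 0.676, 0.004, 0.006]
ft_force: [0.3, 0.3, -2.1]
width: 0.0438
```

Emit:
apply_moves --deltas '[{"translation": [-0.0005, 0, -0.002], "turn": [0, 0, 0], "hand": 0.03}, {"translation": [0, 0, 0], "turn": [0, 0, 0], "hand": 0.03}]'

```text
time: 12.05
ee_pos: [0.5987, -0.0345, 0.0302]
eef_rot: [0.737, 0.676, 0.004, 0.007]
ft_force: [0.0, -0.4, -2.3]
width: 0.0436
```

```bash
python3 - <<'E'
from h import *
from scipy.spatial.transform import Rotation as Ro
s=readout.read_state();print({k:np.round(s[k],4) for k in("time","ee_pos","ft_force","torque","width","joint_positions","joint_torque")});print(Ro.from_quat(s["eef_rot"]).as_matrix().round(4))
E
```

```text
{'time': np.float64(12.05), 'ee_pos': array([ 0.5987, -0.0345,  0.0302]), 'ft_force': array([ 0.0168, -0.4392, -2.2841]), 'torque': array([ 0.011 , -0.0315, -0.0269]), 'width': np.float64(0.0436), 'joint_positions': array([ 0.447 ,  0.4975, -0.586 ,  1.7098,  0.3235,  1.0144, -0.3389]), 'joint_torque': array([ 8.61000e-02, -6.37423e+01, -9.80460e+00, -3.41837e+01,
       -8.90000e-03,  7.55000e-02, -1.40000e-02])}
[[ 0.0869  0.9961  0.0165]
 [ 0.9962 -0.0868 -0.005 ]
 [-0.0036  0.0169 -0.9999]]
```

Emit:
apply_moves --deltas '[{"translation": [-0.001, 0, -0.003], "turn": [0, -0.004, 0], "hand": 0.03}]'

```text
time: 12.15
ee_pos: [0.5993, -0.0346, 0.0293]
eef_rot: [0.737, 0.676, 0.007, 0.01]
ft_force: [-9.0, -1.6, 39.3]
width: 0.044
```

```bash
python3 - <<'E'
from h import *
s=readout.read_state();print({k:np.round(s[k],4) for k in("time","ee_pos","eef_rot","ft_force","torque","width","joint_positions","joint_vel")})
E
```

```text
{'time': np.float64(12.15), 'ee_pos': array([ 0.5993, -0.0346,  0.0293]), 'eef_rot': array([0.7372, 0.6756, 0.0068, 0.0101]), 'ft_force': array([-9.0011, -1.6328, 39.3176]), 'torque': array([-0.3088,  2.9322,  0.0473]), 'width': np.float64(0.044), 'joint_positions': array([ 0.448 ,  0.4948, -0.5861,  1.716 ,  0.3256,  1.0038, -0.341 ]), 'joint_vel': array([ 0.012 , -0.0402, -0.0082,  0.0633,  0.0172, -0.0911, -0.0224])}
```

The block has touched the board at a slight tilt. I'll ease up, level it and recentre.

Emit:
apply_moves --deltas '[{"translation": [-0.0015, 0, 0.002], "turn": [0, 0.014, 0], "hand": 0.03}, {"translation": [0, 0, 0], "turn": [0, 0, 0], "hand": 0.03}]'

```text
time: 12.35
ee_pos: [0.5983, -0.0346, 0.0318]
eef_rot: [0.737, 0.676, 0.002, 0.006]
ft_force: [-0.7, 0.1, -3.1]
width: 0.0439
```

```bash
python3 - <<'E'
from h import *
s=readout.read_state();print({k:np.round(s[k],4) for k in("time","ee_pos","eef_rot","ft_force","torque","width")})
E
```

```text
{'time': np.float64(12.35), 'ee_pos': array([ 0.5983, -0.0346,  0.0318]), 'eef_rot': array([0.7372, 0.6756, 0.0021, 0.0059]), 'ft_force': array([-0.7103,  0.1336, -3.0857]), 'torque': array([ 0.0052, -0.0722, -0.0145]), 'width': np.float64(0.0439)}
```

Emit:
apply_moves --deltas '[{"translation": [-0.0005, 0, -0.0012], "turn": [0, 0.004, 0], "hand": 0.03}]'

```text
time: 12.45
ee_pos: [0.5977, -0.0346, 0.0302]
eef_rot: [0.737, 0.676, 0.001, 0.004]
ft_force: [0.2, -0.0, -2.8]
width: 0.0438
```

Emit:
apply_moves --deltas '[{"translation": [0, 0, -0.0008], "turn": [0, 0, 0], "hand": 0.03}]'

```text
time: 12.55
ee_pos: [0.5974, -0.0347, 0.0294]
eef_rot: [0.737, 0.676, 0.0, 0.004]
ft_force: [-6.3, -0.2, 9.4]
width: 0.0439
```

Seated at z 0.0294 with about 12 N of contact. Releasing.

Emit:
apply_moves --deltas '[{"translation": [0, 0, 0], "turn": [0, 0, 0], "hand": 0.05}, {"translation": [0, 0, 0], "turn": [0, 0, 0], "hand": 0.064}, {"translation": [0, 0, 0], "turn": [0, 0, 0], "hand": 0.064}, {"translation": [0, 0, 0], "turn": [0, 0, 0], "hand": 0.064}]'

```text
time: 12.95
ee_pos: [0.5976, -0.0346, 0.0289]
eef_rot: [0.737, 0.676, 0.0, 0.004]
ft_force: [-0.6, -0.5, -0.4]
width: 0.0621
```

Emit:
apply_moves --deltas '[{"translation": [0, 0, 0.02], "turn": [0, 0, 0], "hand": 0.064}, {"translation": [0, 0, 0.04], "turn": [0, 0, 0], "hand": 0.064}, {"translation": [0, 0, 0.04], "turn": [0, 0, 0], "hand": 0.087}, {"translation": [0, 0, 0.04], "turn": [0, 0, 0], "hand": 0.087}, {"translation": [0, 0, 0.02], "turn": [0, 0, 0], "hand": 0.087}]'

```text
time: 13.45
ee_pos: [0.5939, -0.0342, 0.1904]
eef_rot: [0.737, 0.676, -0.002, 0.001]
ft_force: [0.6, -0.1, -0.4]
width: 0.0801
```

```bash
python3 - <<'E'
from h import *
import pickle
s=readout.read_state();print({k:np.round(s[k],4) for k in("time","ee_pos","eef_rot","ft_force","width")})
c=calibration("wrist");pickle.dump(c,open("c9.pkl","wb"))
a=camera("wrist")[:,:,::-1];t=camera("top")[:,:,::-1];cv2.imwrite("pics/w9.png",a);cv2.imwrite("pics/t9.png",t)
# numeric: white lug blob in top image near nest
yaw=-.092;o=np.array([.5215,-.0605]);R=np.array([[np.cos(yaw),-np.sin(yaw)],[np.sin(yaw),np.cos(yaw)]])
for p in[(.073,.033)]:
    x=o+R@p
    for n,im,cc in(("top",t,calibration("top")),("wrist",a,c)):
        u,v=proj(n,[*x,.048],cc);print(n,u,v)
        u,v=int(u),int(v);h=45 if n=="wrist" else 15
        w=im[max(0,v-h):v+h,u-h:u+h].astype(int);m=((w.min(2)>170)&(w.max(2)-w.min(2)<20)).astype(np.uint8)
        k,l,st,ce=cv2.connectedComponentsWithStats(cv2.morphologyEx(m,cv2.MORPH_CLOSE,np.ones((3,3))))
        for i in range(1,k):
            if st[i,4]>60:
                x0,y0,ww,hh=st[i,:4];ctr=(u-h+x0+ww/2,v-h+y0+hh/2);print(n,st[i],ctr,((ray(n,*ctr,.048,cc)[:2]-o)@R).round(4))
E
```

```text
{'time': np.float64(13.45), 'ee_pos': array([ 0.5939, -0.0342,  0.1904]), 'eef_rot': array([ 0.737 ,  0.6759, -0.0018,  0.0011]), 'ft_force': array([ 0.5578, -0.0618, -0.4008]), 'width': np.float64(0.0801)}
top 302.63821132111514 226.49519318252035
top [ 11   0  19  30 509] (np.float64(307.5), np.float64(226.0)) [0.0756 0.0214]
wrist 324.48943703857816 229.13745273187754
wrist [  21   29   50   43 1694] (np.float64(325.0), np.float64(234.5)) [0.0735 0.0279]
```

Emit:
apply_moves --deltas '[{"translation": [-0.014, -0.006, 0], "turn": [0, 0, -0.143], "hand": 0.087}, {"translation": [-0.014, -0.006, 0], "turn": [0, 0, -0.143], "hand": 0.087}, {"translation": [-0.014, -0.006, 0], "turn": [0, 0, -0.143], "hand": 0.087}, {"translation": [-0.014, -0.006, 0], "turn": [0, 0, -0.143], "hand": 0.087}, {"translation": [-0.014, -0.006, 0], "turn": [0, 0, -0.143], "hand": 0.087}]'

```text
time: 14.05
ee_pos: [0.5218, -0.064, 0.186]
eef_rot: [0.931, 0.365, -0.002, -0.0]
ft_force: [-0.1, 0.9, -0.4]
width: 0.0872
```

Emit:
apply_moves --deltas '[{"translation": [-0.014, -0.006, 0], "turn": [0, 0, -0.143], "hand": 0.087}, {"translation": [-0.014, -0.006, 0], "turn": [0, 0, -0.143], "hand": 0.087}, {"translation": [-0.014, -0.006, 0], "turn": [0, 0, -0.143], "hand": 0.087}, {"translation": [-0.014, -0.006, 0], "turn": [0, 0, -0.143], "hand": 0.087}, {"translation": [-0.014, -0.006, 0], "turn": [0, 0, -0.143], "hand": 0.087}]'

```text
time: 14.55
ee_pos: [0.4464, -0.0951, 0.181]
eef_rot: [1.0, 0.0, -0.005, -0.003]
ft_force: [-0.3, -0.2, -0.4]
width: 0.0872
```

```bash
cat >> h.py <<'E'
from scipy.spatial.transform import Rotation as Ro
YAW=-.092;O=np.array([.5215,-.0605]);RC=Ro.from_euler("z",YAW).as_matrix()[:2,:2]
def st():
    s=readout.read_state();M=Ro.from_quat(s["eef_rot"]).as_matrix();e=s["ee_pos"]
    print("t",round(float(s["time"]),2),"ee",e.round(4),"clamp xy",((e[:2]-O)@RC).round(4),"yaw_y",np.arctan2(M[1,1],M[0,1]).round(4),"zaxis",M[:,2].round(4),"F",np.round(s["ft_force"],1),"Fclamp",(np.array(s["ft_force"])[:2]@RC).round(1),"w",round(float(s["width"]),4),"q",np.round(s["joint_positions"],2))
    return s
E
python3 - <<'E'
from h import *
st()
E
```

```text
t 14.55 ee [ 0.4464 -0.0951  0.181 ] clamp xy [-0.0716 -0.0413] yaw_y -1.5704 zaxis [-0.0095  0.0054 -0.9999] F [-0.3 -0.2 -0.4] Fclamp [-0.3 -0.2] w 0.0872 q [ 0.58  0.01 -0.46  1.9   0.    1.24 -1.46]
```

Emit:
apply_moves --deltas '[{"translation": [-0.0075, -0.0025, -0.02], "turn": [0, 0, -0.09], "hand": 0.087}, {"translation": [0, 0, -0.03], "turn": [0, 0, 0], "hand": 0.087}, {"translation": [0, 0, -0.03], "turn": [0, 0, 0], "hand": 0.087}, {"translation": [0, 0, -0.01], "turn": [0, 0, 0], "hand": 0.087}, {"translation": [0, 0, 0], "turn": [0, 0, 0], "hand": 0.087}]'

```text
time: 15.05
ee_pos: [0.4349, -0.0993, 0.0859]
eef_rot: [0.999, -0.051, -0.006, -0.002]
ft_force: [-0.0, 0.3, 0.7]
width: 0.0868
```

```bash
python3 - <<'E'
from h import *
import pickle
st();c=calibration("wrist");a=camera("wrist")[:,:,::-1];cv2.imwrite("pics/w10.png",a);pickle.dump(c,open("c10.pkl","wb"))
for n,p in dict(nest=(.073,.03,.048),padfix=(.072,0,.064),padslide=(.072,.092,.061),trig=(-.079,-.011,.053),grip=(-.079,-.078,.056)).items(): print(n,proj("w",[*(O+RC@p[:2]),p[2]],c).round(0))
E
```

```text
t 15.05 ee [ 0.4349 -0.0993  0.0859] clamp xy [-0.0827 -0.0466] yaw_y -1.6733 zaxis [-0.0113  0.0051 -0.9999] F [-0.   0.3  0.7] Fclamp [-0.1  0.3] w 0.0868 q [ 0.57  0.1  -0.46  2.03  0.05  1.04 -1.59]
nest [166. -14.]
padfix [216. -26.]
padslide [ 24. -21.]
trig [264. 268.]
grip [372. 269.]
```

Emit:
apply_moves --deltas '[{"translation": [0.004, 0.002, -0.02], "turn": [-0.005, -0.011, 0.01], "hand": 0.087}, {"translation": [0, 0, -0.01], "turn": [0, 0, 0], "hand": 0.087}, {"translation": [0, 0, 0], "turn": [0, 0, 0], "hand": 0.087}]'

```text
time: 15.4
ee_pos: [0.4419, -0.0978, 0.059]
eef_rot: [0.999, -0.046, 0.003, 0.001]
ft_force: [0.0, 0.0, 0.2]
width: 0.0872
```

```bash
python3 - <<'E'
from h import *
st()
E
```

```text
t 15.4 ee [ 0.4419 -0.0978  0.059 ] clamp xy [-0.0759 -0.0445] yaw_y -1.6631 zaxis [ 0.005  -0.0015 -1.    ] F [0.  0.  0.2] Fclamp [0. 0.] w 0.0872 q [ 0.56  0.14 -0.47  2.06  0.08  0.96 -1.61]
```

Aligned: clamp x −0.076, y −0.0445. Descending carefully.

Emit:
apply_moves --deltas '[{"translation": [-0.002, 0, -0.012], "turn": [0, 0, 0], "hand": 0.087}, {"translation": [0, 0, 0], "turn": [0, 0, 0], "hand": 0.087}]'

```text
time: 15.6
ee_pos: [0.4406, -0.0982, 0.0478]
eef_rot: [0.999, -0.046, 0.003, 0.001]
ft_force: [0.2, -0.0, -0.2]
width: 0.0869
```

Emit:
apply_moves --deltas '[{"translation": [0, 0, -0.008], "turn": [0, 0, 0], "hand": 0.087}]'

```text
time: 15.7
ee_pos: [0.4417, -0.0985, 0.0407]
eef_rot: [0.999, -0.046, 0.004, 0.001]
ft_force: [0.2, -0.6, 0.7]
width: 0.0871
```

Emit:
apply_moves --deltas '[{"translation": [0, 0, -0.008], "turn": [0, 0, 0], "hand": 0.087}]'

```text
time: 15.8
ee_pos: [0.4418, -0.0986, 0.0323]
eef_rot: [0.999, -0.047, 0.005, 0.001]
ft_force: [0.2, -0.6, 0.1]
width: 0.0869
```

Emit:
apply_moves --deltas '[{"translation": [0, 0, -0.008], "turn": [0, 0, 0], "hand": 0.087}]'

```text
time: 15.9
ee_pos: [0.4419, -0.0987, 0.0238]
eef_rot: [0.999, -0.047, 0.005, 0.001]
ft_force: [-0.2, 0.2, 0.1]
width: 0.0867
```

```bash
python3 - <<'E'
from h import *
st()
E
```

```text
t 15.9 ee [ 0.4419 -0.0987  0.0238] clamp xy [-0.0757 -0.0454] yaw_y -1.6641 zaxis [ 0.0095 -0.0031 -1.    ] F [-0.2  0.2  0.1] Fclamp [-0.2  0.2] w 0.0867 q [ 0.55  0.19 -0.46  2.09  0.11  0.88 -1.64]
```

Emit:
apply_moves --deltas '[{"translation": [-0.003, 0, -0.006], "turn": [0.003, 0.009, 0], "hand": 0.08}, {"translation": [0, 0, 0], "turn": [0, 0, 0], "hand": 0.06}, {"translation": [0, 0, 0], "turn": [0, 0, 0], "hand": 0.06}, {"translation": [0, 0, 0], "turn": [0, 0, 0], "hand": 0.06}]' --newtons 3

```text
time: 16.3
ee_pos: [0.4377, -0.0966, 0.0157]
eef_rot: [0.999, -0.046, -0.002, -0.002]
ft_force: [-1.0, 6.6, 1.2]
width: 0.0688
```

```bash
python3 - <<'E'
from h import *
st()
E
```

```text
t 16.3 ee [ 0.4377 -0.0966  0.0157] clamp xy [-0.0802 -0.0437] yaw_y -1.6632 zaxis [-0.0033  0.0033 -1.    ] F [-1.   6.6  1.2] Fclamp [-1.6  6.5] w 0.0688 q [ 0.55  0.21 -0.46  2.09  0.11  0.87 -1.64]
```

Both pads touch: the width is 68.8 mm and the grip back face is at −78.1 mm as expected. First pump.

Emit:
apply_moves --deltas '[{"translation": [-0.0002, -0.0025, 0], "turn": [0, 0, 0], "hand": 0.043}, {"translation": [-0.0003, -0.0035, 0], "turn": [0, 0, 0], "hand": 0.043}, {"translation": [-0.0003, -0.0035, 0], "turn": [0, 0, 0], "hand": 0.043}, {"translation": [0, -0.001, 0], "turn": [0, 0, 0], "hand": 0.043}]' --newtons 11

```text
time: 16.7
ee_pos: [0.436, -0.1067, 0.0157]
eef_rot: [0.999, -0.045, -0.003, -0.002]
ft_force: [-1.0, 1.8, -1.4]
width: 0.0447
```

```bash
python3 - <<'E'
from h import *
st()
E
```

```text
t 16.7 ee [ 0.436  -0.1067  0.0157] clamp xy [-0.0809 -0.0539] yaw_y -1.6612 zaxis [-0.005   0.0042 -1.    ] F [-1.   1.8 -1.4] Fclamp [-1.2  1.7] w 0.0447 q [ 0.57  0.21 -0.45  2.09  0.11  0.88 -1.61]
```

Emit:
apply_moves --deltas '[{"translation": [0, 0.003, 0], "turn": [0, 0, 0], "hand": 0.073}, {"translation": [0.0003, 0.004, 0], "turn": [0, 0, 0], "hand": 0.073}, {"translation": [0.0003, 0.004, 0], "turn": [0, 0, 0], "hand": 0.073}, {"translation": [0, 0, 0], "turn": [0, 0, 0], "hand": 0.073}, {"translation": [0, 0, 0], "turn": [0, 0, 0], "hand": 0.073}]'

```text
time: 17.2
ee_pos: [0.4379, -0.0968, 0.0162]
eef_rot: [0.999, -0.047, -0.001, -0.001]
ft_force: [1.1, 2.3, -1.1]
width: 0.0714
```

```bash
python3 - <<'E'
from h import *
st();t=camera("top")[:,:,::-1];cv2.imwrite("pics/t11.png",t)
# dark-jaw profile along clamp y at x=.050 (arm of the jaw, z=.064), before/after
def prof(f):
    g=cv2.imread(f).astype(np.float32).max(2);ys=np.arange(.03,.15,.0005)
    P=np.array([np.mean([cv2.getRectSubPix(g,(1,1),tuple(map(float,proj("top",[*(O+RC@[x,y]),.064],C))))[0,0] for x in(.035,.04,.045,.05)]) for y in ys]);return ys,P
C=calibration("top")
for f in("pics/top0.png","pics/t9.png","pics/t11.png"):
    ys,P=prof(f);m=P<110;i=np.where(m)[0];print(f,P[::6].astype(int).tolist());print("dark",ys[i[0]] if len(i) else 0,ys[i[-1]] if len(i) else 0)
E
```

```text
t 17.2 ee [ 0.4379 -0.0968  0.0162] clamp xy [-0.0799 -0.0438] yaw_y -1.664 zaxis [-0.0019  0.0027 -1.    ] F [ 1.1  2.3 -1.1] Fclamp [0.9 2.4] w 0.0714 q [ 0.55  0.2  -0.46  2.09  0.11  0.87 -1.64]
pics/top0.png [247, 247, 247, 247, 247, 247, 247, 247, 247, 247, 247, 247, 246, 246, 246, 246, 246, 246, 247, 248, 247, 242, 212, 45, 60, 64, 60, 62, 62, 53, 96, 235, 232, 192, 108, 115, 117, 117, 117, 117]
dark 0.09800000000000006 0.1320000000000001
pics/t9.png [238, 234, 230, 229, 228, 226, 223, 220, 217, 214, 209, 203, 197, 190, 183, 174, 167, 159, 155, 148, 144, 138, 124, 86, 54, 55, 53, 56, 56, 49, 87, 222, 219, 177, 96, 107, 107, 107, 107, 107]
dark 0.09750000000000006 0.1495000000000001
pics/t11.png [40, 35, 50, 55, 39, 39, 51, 52, 23, 29, 66, 205, 202, 200, 199, 198, 198, 206, 199, 193, 39, 62, 66, 62, 63, 63, 56, 95, 240, 230, 228, 228, 234, 196, 110, 119, 120, 122, 119, 128]
dark 0.03 0.11100000000000007
```

The jaw has moved in by about 9 mm, and the block's far wall is at y≈0.061. Pumps 2 and 3.

Emit:
apply_moves --deltas '[{"translation": [-0.0002, -0.002, 0], "turn": [0, 0, 0], "hand": 0.043}, {"translation": [-0.0003, -0.0035, 0], "turn": [0, 0, 0], "hand": 0.043}, {"translation": [-0.0003, -0.0035, 0], "turn": [0, 0, 0], "hand": 0.043}, {"translation": [0, -0.0015, 0], "turn": [0, 0, 0], "hand": 0.043}, {"translation": [0, 0, 0], "turn": [0, 0, 0], "hand": 0.043}]'

```text
time: 17.75
ee_pos: [0.4351, -0.1053, 0.0159]
eef_rot: [0.999, -0.045, -0.003, -0.003]
ft_force: [-0.6, -4.6, -1.7]
width: 0.0471
```

Emit:
apply_moves --deltas '[{"translation": [0, 0.003, 0], "turn": [0, 0, 0], "hand": 0.073}, {"translation": [0.0003, 0.004, 0], "turn": [0, 0, 0], "hand": 0.073}, {"translation": [0.0003, 0.004, 0], "turn": [0, 0, 0], "hand": 0.073}, {"translation": [0, 0, 0], "turn": [0, 0, 0], "hand": 0.073}, {"translation": [0, 0, 0], "turn": [0, 0, 0], "hand": 0.073}]'

```text
time: 18.25
ee_pos: [0.4365, -0.0952, 0.0161]
eef_rot: [0.999, -0.046, -0.002, -0.002]
ft_force: [-0.8, 0.3, 0.1]
width: 0.0715
```

```bash
cat >> h.py <<'E'
def jaw(name):
    t=camera("top")[:,:,::-1];cv2.imwrite(name,t);C=calibration("top");g=t.astype(np.float32).max(2);ys=np.arange(.03,.13,.0005)
    P=np.array([np.mean([cv2.getRectSubPix(g,(1,1),tuple(map(float,proj("top",[*(O+RC@[x,y]),.064],C))))[0,0] for x in(.035,.04,.045,.05)]) for y in ys])
    d=np.flatnonzero(np.diff((P<130).astype(int)));print("edges(block far wall, jaw inner, jaw outer)",ys[d])
E
python3 - <<'E'
from h import *
st();jaw("pics/t12.png")
E
```

```text
t 18.25 ee [ 0.4365 -0.0952  0.0161] clamp xy [-0.0814 -0.0424] yaw_y -1.6631 zaxis [-0.0045  0.0043 -1.    ] F [-0.8  0.3  0.1] Fclamp [-0.8  0.3] w 0.0715 q [ 0.55  0.2  -0.46  2.09  0.11  0.87 -1.64]
edges(block far wall, jaw inner, jaw outer) [0.061 0.083 0.106]
```

Emit:
apply_moves --deltas '[{"translation": [0.001, -0.003, 0], "turn": [0, 0, 0], "hand": 0.043}, {"translation": [-0.0003, -0.004, 0], "turn": [0, 0, 0], "hand": 0.043}, {"translation": [-0.0003, -0.004, 0], "turn": [0, 0, 0], "hand": 0.043}, {"translation": [0, -0.0015, 0], "turn": [0, 0, 0], "hand": 0.043}, {"translation": [0, -0.0005, 0], "turn": [0, 0, 0], "hand": 0.043}]'

```text
time: 18.8
ee_pos: [0.4348, -0.1052, 0.0156]
eef_rot: [0.999, -0.044, -0.005, -0.004]
ft_force: [-0.0, -4.0, -1.5]
width: 0.0467
```

Emit:
apply_moves --deltas '[{"translation": [0, 0.003, 0], "turn": [0, 0, 0], "hand": 0.073}, {"translation": [0.0003, 0.004, 0], "turn": [0, 0, 0], "hand": 0.073}, {"translation": [0.0003, 0.004, 0], "turn": [0, 0, 0], "hand": 0.073}, {"translation": [0, 0, 0], "turn": [0, 0, 0], "hand": 0.073}, {"translation": [0, 0, 0], "turn": [0, 0, 0], "hand": 0.073}]'

```text
time: 19.3
ee_pos: [0.4363, -0.0953, 0.0158]
eef_rot: [0.999, -0.045, -0.004, -0.004]
ft_force: [1.2, 0.4, -1.2]
width: 0.072
```

```bash
python3 - <<'E'
from h import *
st();jaw("pics/t13.png")
E
```

```text
t 19.3 ee [ 0.4363 -0.0953  0.0158] clamp xy [-0.0816 -0.0424] yaw_y -1.6614 zaxis [-0.008   0.0075 -0.9999] F [ 1.2  0.4 -1.2] Fclamp [1.1 0.5] w 0.072 q [ 0.55  0.21 -0.46  2.09  0.11  0.88 -1.63]
edges(block far wall, jaw inner, jaw outer) [0.061 0.076 0.1  ]
```

Emit:
apply_moves --deltas '[{"translation": [0.001, -0.003, 0], "turn": [-0.007, -0.008, -0.002], "hand": 0.043}, {"translation": [-0.0003, -0.004, 0], "turn": [0, 0, 0], "hand": 0.043}, {"translation": [-0.0003, -0.004, 0], "turn": [0, 0, 0], "hand": 0.043}, {"translation": [0, -0.0015, 0], "turn": [0, 0, 0], "hand": 0.043}, {"translation": [0, -0.0005, 0], "turn": [0, 0, 0], "hand": 0.043}]'

```text
time: 19.85
ee_pos: [0.4346, -0.1053, 0.0152]
eef_rot: [0.999, -0.044, -0.002, -0.002]
ft_force: [0.7, -4.7, -2.1]
width: 0.0468
```

Emit:
apply_moves --deltas '[{"translation": [0, 0.003, 0], "turn": [0, 0, 0], "hand": 0.073}, {"translation": [0.0003, 0.004, 0], "turn": [0, 0, 0], "hand": 0.073}, {"translation": [0.0003, 0.004, 0], "turn": [0, 0, 0], "hand": 0.073}, {"translation": [0, 0, 0], "turn": [0, 0, 0], "hand": 0.073}, {"translation": [0, 0, 0], "turn": [0, 0, 0], "hand": 0.073}]'

```text
time: 20.35
ee_pos: [0.436, -0.0954, 0.0154]
eef_rot: [0.999, -0.046, -0.001, -0.001]
ft_force: [0.0, 0.1, 0.7]
width: 0.0716
```

```bash
python3 - <<'E'
from h import *
st();jaw("pics/t14.png")
E
```

```text
t 20.35 ee [ 0.436  -0.0954  0.0154] clamp xy [-0.0819 -0.0426] yaw_y -1.6619 zaxis [-0.0015  0.0018 -1.    ] F [0.  0.1 0.7] Fclamp [0.  0.1] w 0.0716 q [ 0.55  0.2  -0.46  2.1   0.11  0.87 -1.64]
edges(block far wall, jaw inner, jaw outer) [0.061  0.07   0.0935]
```

Emit:
apply_moves --deltas '[{"translation": [0.001, -0.003, 0], "turn": [0, 0, 0], "hand": 0.043}, {"translation": [-0.0003, -0.004, 0], "turn": [0, 0, 0], "hand": 0.043}, {"translation": [-0.0003, -0.004, 0], "turn": [0, 0, 0], "hand": 0.043}, {"translation": [0, -0.0015, 0], "turn": [0, 0, 0], "hand": 0.043}, {"translation": [0, -0.0005, 0], "turn": [0, 0, 0], "hand": 0.043}]'

```text
time: 20.9
ee_pos: [0.4342, -0.1039, 0.0148]
eef_rot: [0.999, -0.043, -0.004, -0.004]
ft_force: [-0.1, 2.2, 0.6]
width: 0.0495
```

Emit:
apply_moves --deltas '[{"translation": [0, 0.003, 0], "turn": [0, 0, 0], "hand": 0.073}, {"translation": [0.0003, 0.004, 0], "turn": [0, 0, 0], "hand": 0.073}, {"translation": [0.0003, 0.004, 0], "turn": [0, 0, 0], "hand": 0.073}, {"translation": [0, 0, 0], "turn": [0, 0, 0], "hand": 0.073}, {"translation": [0, 0, 0], "turn": [0, 0, 0], "hand": 0.073}]'

```text
time: 21.4
ee_pos: [0.4354, -0.0947, 0.0148]
eef_rot: [0.999, -0.044, -0.003, -0.003]
ft_force: [0.0, -0.3, 0.9]
width: 0.0719
```

```bash
python3 - <<'E'
from h import *
st();jaw("pics/t15.png")
E
```

```text
t 21.4 ee [ 0.4354 -0.0947  0.0148] clamp xy [-0.0826 -0.042 ] yaw_y -1.6595 zaxis [-0.0061  0.0058 -1.    ] F [ 0.  -0.3  0.9] Fclamp [ 0.  -0.3] w 0.0719 q [ 0.55  0.2  -0.46  2.09  0.11  0.87 -1.64]
edges(block far wall, jaw inner, jaw outer) [0.058  0.065  0.0885]
```

Jaw outer edge is now at 0.0885, so the bar is at about 0.0315, and the block is about 2 mm from the fixed jaw. Final squeeze: 11 N first, then ramp up.

Emit:
apply_moves --deltas '[{"translation": [0.002, -0.003, 0.001], "turn": [-0.005, -0.006, -0.003], "hand": 0.043}, {"translation": [-0.0003, -0.004, 0], "turn": [0, 0, 0], "hand": 0.043}, {"translation": [-0.0003, -0.003, 0], "turn": [0, 0, 0], "hand": 0.043}, {"translation": [0, -0.001, 0], "turn": [0, 0, 0], "hand": 0.043}, {"translation": [0, 0, 0], "turn": [0, 0, 0], "hand": 0.043}]' --newtons 11

```text
time: 21.95
ee_pos: [0.4355, -0.1019, 0.0155]
eef_rot: [0.999, -0.044, -0.002, -0.003]
ft_force: [-0.2, 1.8, -0.2]
width: 0.0538
```

Emit:
apply_moves --deltas '[{"translation": [0, 0, 0], "turn": [0, 0, 0], "hand": 0.043}, {"translation": [0, 0, 0], "turn": [0, 0, 0], "hand": 0.043}]'

```text
time: 22.15
ee_pos: [0.4355, -0.102, 0.0155]
eef_rot: [0.999, -0.044, -0.002, -0.003]
ft_force: [-0.4, 3.9, 1.1]
width: 0.0538
```

```bash
python3 - <<'E'
from h import *
st();jaw("pics/t16.png")
E
```

```text
t 22.15 ee [ 0.4355 -0.102   0.0155] clamp xy [-0.0819 -0.0492] yaw_y -1.6589 zaxis [-0.0034  0.0061 -1.    ] F [-0.4  3.9  1.1] Fclamp [-0.8  3.9] w 0.0538 q [ 0.56  0.2  -0.46  2.09  0.11  0.87 -1.62]
edges(block far wall, jaw inner, jaw outer) [0.058  0.0635 0.0875]
```

Emit:
apply_moves --deltas '[{"translation": [0, -0.0005, 0], "turn": [0, 0, 0], "hand": 0.043}, {"translation": [0, 0, 0], "turn": [0, 0, 0], "hand": 0.043}, {"translation": [0, 0, 0], "turn": [0, 0, 0], "hand": 0.043}]' --newtons 12.5

```text
time: 22.5
ee_pos: [0.4354, -0.1023, 0.0155]
eef_rot: [0.999, -0.044, -0.002, -0.003]
ft_force: [-0.1, 2.7, 0.3]
width: 0.0536
```

```bash
python3 - <<'E'
from h import *
st()
E
```

```text
t 22.5 ee [ 0.4354 -0.1023  0.0155] clamp xy [-0.0819 -0.0495] yaw_y -1.6583 zaxis [-0.0036  0.0063 -1.    ] F [-0.1  2.7  0.3] Fclamp [-0.3  2.6] w 0.0536 q [ 0.56  0.2  -0.46  2.09  0.11  0.87 -1.62]
```

Emit:
apply_moves --deltas '[{"translation": [0, -0.0005, 0], "turn": [0, 0, 0], "hand": 0.043}, {"translation": [0, 0, 0], "turn": [0, 0, 0], "hand": 0.043}, {"translation": [0, 0, 0], "turn": [0, 0, 0], "hand": 0.043}]' --newtons 14

```text
time: 22.8
ee_pos: [0.4353, -0.1027, 0.0155]
eef_rot: [0.999, -0.043, -0.002, -0.003]
ft_force: [-1.1, 3.5, 1.3]
width: 0.0524
```

```bash
python3 - <<'E'
from h import *
st();jaw("pics/t17.png")
E
```

```text
t 22.8 ee [ 0.4353 -0.1027  0.0155] clamp xy [-0.0819 -0.05  ] yaw_y -1.6575 zaxis [-0.0038  0.0062 -1.    ] F [-1.1  3.5  1.3] Fclamp [-1.4  3.4] w 0.0524 q [ 0.56  0.2  -0.46  2.09  0.11  0.87 -1.61]
edges(block far wall, jaw inner, jaw outer) [0.058 0.063 0.087]
```

Emit:
apply_moves --deltas '[{"translation": [0, -0.001, 0], "turn": [0, 0, 0], "hand": 0.043}, {"translation": [0, -0.0005, 0], "turn": [0, 0, 0], "hand": 0.043}, {"translation": [0, 0, 0], "turn": [0, 0, 0], "hand": 0.043}, {"translation": [0, 0, 0], "turn": [0, 0, 0], "hand": 0.043}]'

```text
time: 23.25
ee_pos: [0.4352, -0.1032, 0.0155]
eef_rot: [0.999, -0.043, -0.002, -0.003]
ft_force: [-1.1, 2.5, 0.3]
width: 0.0511
```

```bash
python3 - <<'E'
from h import *
st()
E
```

```text
t 23.25 ee [ 0.4352 -0.1032  0.0155] clamp xy [-0.082  -0.0505] yaw_y -1.6559 zaxis [-0.0043  0.0071 -1.    ] F [-1.1  2.5  0.3] Fclamp [-1.4  2.4] w 0.0511 q [ 0.56  0.21 -0.46  2.09  0.11  0.87 -1.61]
```

Emit:
apply_moves --deltas '[{"translation": [0, -0.001, 0], "turn": [0, 0, 0], "hand": 0.043}, {"translation": [0, -0.0005, 0], "turn": [0, 0, 0], "hand": 0.043}, {"translation": [0, 0, 0], "turn": [0, 0, 0], "hand": 0.043}, {"translation": [0, 0, 0], "turn": [0, 0, 0], "hand": 0.043}]' --newtons 14.5

```text
time: 23.65
ee_pos: [0.4351, -0.1037, 0.0155]
eef_rot: [0.999, -0.042, -0.003, -0.004]
ft_force: [-0.2, 3.2, 1.8]
width: 0.0502
```

```bash
cat >> h.py <<'E'
def edge(f,xs,y0,y1,z,th=130,C=None):
    C=C or calibration("top");g=cv2.imread(f).astype(np.float32).max(2);ys=np.arange(y0,y1,.0002);r=[]
    for x in xs:
        p=np.array([cv2.getRectSubPix(g,(1,1),tuple(map(float,proj("top",[*(O+RC@[x,y]),z],C))))[0,0] for y in ys])
        i=np.flatnonzero((p[:-1]<th)&(p[1:]>=th))
        if len(i): r.append(ys[i[-1]])
    return np.mean(r),np.std(r),len(r)
E
python3 - <<'E'
from h import *
st();t=[camera("top")[:,:,::-1] for _ in range(1)];cv2.imwrite("pics/t18.png",t[0])
xs=np.arange(.03,.06,.001)
for f,a,b in(("top0",.112,.128),("t9",.112,.128),("t11",.104,.12),("t15",.08,.096),("t16",.08,.096),("t17",.08,.096),("t18",.08,.096)): print(f,edge(f"pics/{f}.png",xs,a,b,.064))
xs=np.arange(.005,.03,.001)
E
```

```text
t 23.65 ee [ 0.4351 -0.1037  0.0155] clamp xy [-0.082  -0.0509] yaw_y -1.6545 zaxis [-0.0048  0.0082 -1.    ] F [-0.2  3.2  1.8] Fclamp [-0.5  3.1] w 0.0502 q [ 0.57  0.21 -0.46  2.09  0.11  0.87 -1.61]
top0 (np.float64(0.12042666666666688), np.float64(0.0002515728301881833), 30)
t9 (np.float64(0.12060000000000021), np.float64(0.00025298221281347757), 30)
t11 (np.float64(0.11143333333333354), np.float64(0.00031867782407246566), 30)
t15 (np.float64(0.08876666666666694), np.float64(0.000310197069976858), 30)
t16 (np.float64(0.08752666666666689), np.float64(0.0003405224743766), 30)
t17 (np.float64(0.0870200000000002), np.float64(0.00031559467676119904), 30)
t18 (np.float64(0.08627333333333351), np.float64(0.00023935097428022338), 30)
```

```bash
python3 - <<'E'
from h import *
for X in((.036,.046),(.046,.056),(.095,.105),(.105,.112)):
    xs=np.arange(*X,.001)
    print(X,[(f,round(edge(f"pics/{f}.png",xs,.05,.0625,.062)[0]*1000,2)) for f in("t11","t14","t15","t16","t17","t18")])
im=cv2.imread("pics/t18.png")
a=cv2.resize(im[195:275,250:350],None,fx=6,fy=6,interpolation=cv2.INTER_CUBIC)
cv2.imwrite("pics/v12.png",a)
E
```

```text
(0.036, 0.046) [('t11', np.float64(61.18)), ('t14', np.float64(61.11)), ('t15', np.float64(58.15)), ('t16', np.float64(58.24)), ('t17', np.float64(58.24)), ('t18', np.float64(58.15))]
(0.046, 0.056) [('t11', np.float64(61.27)), ('t14', np.float64(61.51)), ('t15', np.float64(58.37)), ('t16', np.float64(58.28)), ('t17', np.float64(58.28)), ('t18', np.float64(58.48))]
(0.095, 0.105) [('t11', np.float64(61.08)), ('t14', np.float64(61.3)), ('t15', np.float64(57.9)), ('t16', np.float64(57.84)), ('t17', np.float64(57.84)), ('t18', np.float64(57.84))]
(0.105, 0.112) [('t11', np.float64(61.27)), ('t14', np.float64(61.35)), ('t15', np.float64(57.77)), ('t16', np.float64(57.8)), ('t17', np.float64(57.82)), ('t18', np.float64(57.8))]
```

View pics/v12.png

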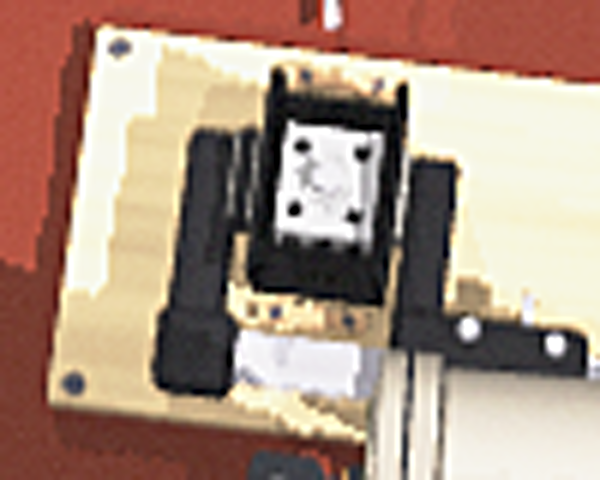

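The last view shows the block flat between the strips, between the two jaw pads. The numbers show it seated: its far wall stopped moving while the jaw advanced another 2.5 mm. That puts the squash at about 2.5–3.3 mm. I'll check that it holds steady with slightly less finger force, so nothing creeps upward.

Emit:
apply_moves --deltas '[{"translation": [0, 0, 0], "turn": [0, 0, 0], "hand": 0.043}, {"translation": [0, 0, 0], "turn": [0, 0, 0], "hand": 0.043}, {"translation": [0, 0, 0], "turn": [0, 0, 0], "hand": 0.043}, {"translation": [0, 0, 0], "turn": [0, 0, 0], "hand": 0.043}]' --newtons 13.5

```text
time: 24.1
ee_pos: [0.4351, -0.1036, 0.0155]
eef_rot: [0.999, -0.042, -0.003, -0.004]
ft_force: [-1.2, 4.0, 2.5]
width: 0.0506
```

```bash
python3 - <<'E'
from h import *
st();cv2.imwrite("pics/t19.png",camera("top")[:,:,::-1])
print(edge("pics/t19.png",np.arange(.03,.06,.001),.08,.096,.064),edge("pics/t19.png",np.arange(.095,.11,.001),.05,.0625,.062))
# start offset of the bar: pad gap at the start from the first wrist and top pictures (jaw outer edge to fixed jaw inner face)
for f in("top0","t19"):
    C=calibration("top");g=cv2.imread(f"pics/{f}.png").astype(np.float32).max(2)
    ys=np.arange(-.03,.012,.001);p=[np.mean([cv2.getRectSubPix(g,(1,1),tuple(map(float,proj("top",[*(O+RC@[x,y]),.064],C))))[0,0] for x in(.036,.04,.044)]) for y in ys];print(f,[(round(y*1000),int(v)) for y,v in zip(ys,p)][::2])
E
```

```text
t 24.1 ee [ 0.4351 -0.1036  0.0155] clamp xy [-0.082  -0.0508] yaw_y -1.6546 zaxis [-0.0048  0.0083 -1.    ] F [-1.2  4.   2.5] Fclamp [-1.6  3.9] w 0.0506 q [ 0.57  0.21 -0.46  2.09  0.11  0.87 -1.61]
(np.float64(0.0862600000000002), np.float64(0.0002430363484474494), 30) (np.float64(0.05794666666666662), np.float64(0.0002963481436119031), 15)
top0 [(-30, 184), (-28, 190), (-26, 243), (-24, 229), (-22, 131), (-20, 49), (-18, 60), (-16, 60), (-14, 63), (-12, 63), (-10, 62), (-8, 59), (-6, 48), (-4, 62), (-2, 185), (0, 233), (2, 223), (4, 220), (6, 219), (8, 220), (10, 220)]
t19 [(-30, 187), (-28, 194), (-26, 244), (-24, 231), (-22, 131), (-20, 46), (-18, 60), (-16, 59), (-14, 61), (-12, 61), (-10, 59), (-8, 53), (-6, 44), (-4, 55), (-2, 175), (0, 147), (2, 41), (4, 37), (6, 30), (8, 32), (10, 34)]
```

```bash
python3 - <<'E'
from bench import order
print(order.close_job())
E
```

```text
the job is handed in; nothing more can be done
None
```

I set the block down flat between the two strips, side walls facing the jaws. I then pumped the clamp by its trigger only: five pumps and a final squeeze, which I was still holding when I handed in at about 24 s.

**Last checks**
- The block has stopped against the fixed jaw. Its far wall stayed put while the sliding jaw came in another 2.5 mm.
- The jaw held its position over the last rows, and the fingers are off the block.
- I put the pad squash at roughly 2.4–3.4 mm (about 15–20 N). That comes from the top-camera edges and the trigger force, and it may be a little over the 2.5 mm target. It was never measured directly.

**What disagreed or went wrong**
- **First pinch:** It failed because the fingertips sat well higher than the stated offset from the TCP (at least 16 mm). The tips rode over the lug and moved the block about 5 mm on the bench, with up to 46 N at the wrist. The second, lower pinch held.
- **First touch on the board:** The block touched the board slightly tilted, with a brief 39 N at the wrist. I lifted, levelled and set it down again.
- **Bar travel:** It measured about 34 mm, less than the 36 mm expected at contact. The bar had probably already been drawn in by 3–5 mm at the start.

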